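Start the rotor's locking screw square with the T-key

ROBOT

A 7-joint arm with a two-finger parallel gripper is mounted at the origin on a cart in front of the work surface, level with it; the furniture and walls round the work are solid. World frame = base frame: x ahead of the robot, y to its left, z up, the work surface at z = 0. Lengths are in m, angles in rad, forces in N, time in s.
With the tool pointing down it reaches from about 0.425 to 0.875 m from the base axis. Payload 4.7 kg.
Tool frame: the origin (TCP) lies midway between the tips of the shut fingers; the grasp point (between the pads) lies 19 mm behind it; x points along the fingers, z is the direction in which the jaws open and shut, and the axes are right-handed (so a half turn about x gives the same grasp; the last joint's range is limited). The gripper opens to 87 mm and grips with 3 to 60 N. Pads are 19 mm wide; open, the fingers measure 117 mm over their backs; the gripper's body (75 mm by 190 mm) begins 51 mm behind the grasp point.
Start: joints at [1.273, 0.321, -0.07, 1.45, 0.023, 1.371, -0.057], TCP at [0.199, -0.619, 0.187] pointing down, gripper open.
Joint ranges: [-2.86, 2.86], [-0.3, 2.09], [-1.38, 1.24], [0.06, 2.45], [-1.56, 4.7], [0.09, 2.05], [-2.69, 2.69]. Speed limits (rad/s): [2.57, 2.57, 3.14, 3.14, 3.14, 3.14, 3.14].

INTERFACE

Orientations are given as a rotation vector (axis times angle).
In Python, from bench import ctrl gives the robot as it stands.
- The arm moves only by the shell command python3 -m pendant 'ROWS' [OPENING] [FORCE]. ROWS is JSON, a list of rows, each an object with "travel": the shift along the tool's x, y, z in m, a list of three; "twist": the turn about the tool's x in rad. In form: [{"travel": [x, y, z], "twist": twist}, ...]. A call has 1 to 10 rows; each row is the pose to reach, as a shift and turn from the pose measured when the call began, along the tool's axes at that moment; what a row does not reach only later rows make up. A row lasts 1/8 s, in which the tool goes at most 62.5 mm and 10.7 degrees, less where a joint would pass 70% of its speed; a pose out of reach is approached as far as the arm can. A call with a gripper value outside its range is refused whole. OPENING is the opening, from -1 (shut) to 1 (fully open), so that 0 is half open, set as the call begins (- or left out, the last holds). The fingers move at their own pace and stop on an object; FORCE is the grip in N (left out, the last holds). Time passes only in rows, so rows that repeat a pose let the fingers close. It gives the time, the measured TCP pose, the force and the opening at its end, in the units of the state.
- ctrl.get_state(): the state, without advancing time (a new reading comes with each control period).
- ctrl.get_image(name): name is "side" or "top"; returns the picture (420x560x3 uint8, red, green, blue); there is no depth.
- ctrl.camera_model(name): a dict with "K" (3x3 intrinsics, pixels), "rvec" (rotation vector, rad) and "tvec" (3), from world to camera coordinates, as OpenCV has them. Camera axes: x right, y down, z forward; pixel columns grow to the right and rows downward; lengths in m; the calibration is good to about 2 mm. A picture is of the moment at which its call begins. camera_model takes no time and is no camera call.
- ctrl.close_job(): hands the job in, once; it reports no verdict.
The state is a dict: "time": time; "joint_positions": joint angles; "qd": joint speeds; "joint_torque": joint torques, N m; "position": TCP position; "tool_rot": TCP orientation; "ft_force": force on the tool from outside, world axes, zero at the start; "torque": the same for the moment, N m; "grip_width": opening from 0.0 (shut) to 1.0 (fully open).
Only numpy, scipy, OpenCV 4.12 (cv2) and the standard library are available. Lean on these libraries where they do the work, as an engineer would, in place of code of your own. Each camera call takes 0.05 s, during which the arm holds its last target.

TASK

The locking screw of the small tube rotor stands loose and leaning in its threaded hole. Take the T-key from its stand, seat its square tip fully in the socket of the screw head, bring the screw upright on the axis of the hole before the first turn, then turn it clockwise (seen from above) about a quarter turn, until it comes up against its stop with the head down on the hub. Press gently all the while, so that the key stays fully home as the screw sinks, and do not drive it in leaning; leave the key standing upright in the screw, let go, and leave the other things on the bench where they are.

Things in the scene. Friction and masses are not known exactly. Their poses are not given: they have to be found in the camera images.
- hole (a point): Centre of the mouth of the threaded hole, in the flat hub face (48 mm across, 56 mm above the worktop) of the aluminium tube rotor, which is fixed on a round white stand 140 mm across. Its z axis points up and is the axis of the hole; rotor and hole do not move. The screw leans about a point on this axis 15 mm below this point.
- screw: The steel locking screw: round dark head 34 mm across and 16 mm high on a shank, with a square socket in its top. Origin on the screw axis at the point about which it leans (15 mm below the hub face before the first turn); z axis along the screw, up out of the socket; x and y axes square to the socket's sides. At the start it leans 3.4 to 5.4 degrees any way. It stays at whatever lean it is left (a sideways push of about 1 N at the head moves it).
- recess (a point): Centre of the mouth of the screw's square socket, 36.5 mm from the body's origin along the screw. The socket is 11.5 mm square with a small edge break, its flat floor 11 mm below this point; axes as screw. The head centre is 2 to 3.5 mm off the hole's axis at the start.
- screw_turn (a joint): How far the screw is turned: 0 at the start, grows clockwise seen from above, hard stop at 1.57 rad (head down on the hub). The screw has a steep thread and sinks several millimetres on the way, so the key has to be pressed after it by feel (about 6 N is right) and shifted as needed to keep the screw upright. Press and turning force together should stay below about 20 N at the socket. Turning it takes about 0.07 N m; a push of up to 15 N does not turn it.
- key: The loose steel T-key, 92 mm long, 0.12 kg. Origin at the centre of its tip, z axis up the shaft, x axis along the cross bar. Square shaft 10 mm (sides along x and y) up to a black cross bar 70 x 16 x 26 mm (x, y, z), which is the top of the key. It stands in a square hole, 26 mm deep and 1.5 mm slack each side, of a grey block 60 x 60 x 36 mm fixed on the worktop.
- key_grip (a point): Centre of the key's cross bar, 79 mm above the tip: grasp here from above across the bar's 16 mm.
- key_tip (a point): Centre of the tip of the key; axes as key.
- timer: Bystander, to be left alone: white bench timer lying face up, 58 x 68 x 18 mm. Origin at the centre of its underside.
- vial_10: Bystander, to be left alone: small white dropper vial, 23 mm across, 57 mm tall. Origin at the centre of its underside.
- vial_11: Bystander, to be left alone: small dropper vial with a coloured cap, 23 mm across, 57 mm tall. Origin at the centre of its underside.
- dropper_bottle: Bystander, to be left alone: brown bottle with a black dropper, 33 mm across, 102 mm tall. Origin at the centre of its underside.
- test_card_0: Bystander, to be left alone: flat plastic test card, 52 x 70 x 5 mm. Origin at the centre of its underside.
Mind the look-alikes: they are no part of the job. What is shaped like the key but pink is not meant.

How it is judged:
By the outcome, as a careful person would: the job done as asked, in the order asked, and still so for the second after the job is handed in, with the robot touching nothing.
It also fails if it takes over 72 s, if anything falls off the work surface, if the arm or the gripper's body presses on something with over 40 N, if the wrist force passes 120 N, or if a joint passes its speed limit or range.

## Working session

There is one attempt and no reset: what is moved stays moved. The work goes in short steps, Python scripts to look and compute and a shell command to move; the robot and the scene stay as the last step left them, time stands still between calls to the robot, and variables do not carry over. Pictures are saved under pics/ and viewed, and the job is handed in when it is done.

```bash
ls; mkdir -p pics; python3 - <<'E'
from bench import ctrl
import cv2
s=ctrl.get_state()
for k,v in s.items(): print(k,v)
for n in("side","top"):
    im=ctrl.get_image(n); cv2.imwrite(f"pics/{n}0.png",im[:,:,::-1]); print(n,ctrl.camera_model(n))
E
```

```text
pics
time 0.0
joint_positions [ 1.27308966  0.32180665 -0.07008437  1.4517075   0.02261428  1.37079022
 -0.05690686]
qd [-7.26860911e-04 -4.32071045e-04  5.68798185e-04 -1.48695962e-03
 -6.21303133e-05 -1.26808152e-03  2.31050589e-04]
joint_torque [-3.68076428e-05 -4.91286743e+01 -4.03736159e-01 -3.12525916e+01
 -6.39309688e-02  4.39349189e-02  1.87468809e-04]
position [ 0.19915438 -0.61807161  0.18605588]
tool_rot [ 0.97758002  1.3423993  -0.97585648]
ft_force [ 1.00286675  0.46724768 -0.03569046]
torque [-0.01071356  0.02146965 -0.05057279]
grip_width 1.0027817258228884
side {'K': array([[399.4476809 ,   0.        , 274.91013276],
       [  0.        , 399.4476809 , 211.17813417],
       [  0.        ,   0.        ,   1.        ]]), 'rvec': array([ 0.57687066, -2.56265984,  1.30033289]), 'tvec': array([0.26843478, 0.34458914, 0.48698048])}
top {'K': array([[498.7807425 ,   0.        , 275.58036594],
       [  0.        , 498.7807425 , 217.71692129],
       [  0.        ,   0.        ,   1.        ]]), 'rvec': array([ 2.15393522, -2.14254841,  0.21209017]), 'tvec': array([-0.35840554,  0.47155328,  1.04662841])}
```

View pics/side0.png

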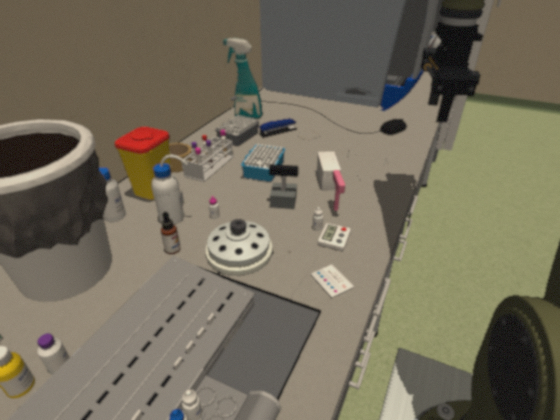

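View pics/top0.png

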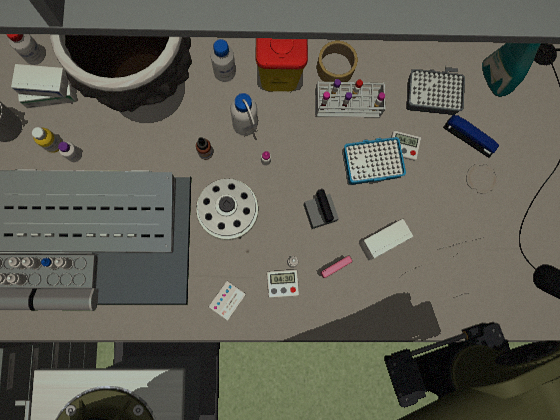

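```bash
cat > h.py <<'E'
import numpy as np, cv2
from bench import ctrl
from scipy.spatial.transform import Rotation as R
def cam(n):
    m=ctrl.camera_model(n); Rm=cv2.Rodrigues(m["rvec"])[0]; return m["K"],Rm,m["tvec"]
def ray(n,uv):
    K,Rm,t=cam(n); d=Rm.T@np.linalg.solve(K,[uv[0],uv[1],1.]); return -Rm.T@t,d/np.linalg.norm(d)
def onz(n,uv,z):
    o,d=ray(n,uv); return o+d*(z-o[2])/d[2]
def tri(a,b):
    o1,d1=ray("side",a); o2,d2=ray("top",b)
    s=np.linalg.lstsq(np.c_[d1,-d2],o2-o1,rcond=None)[0]; p=o1+s[0]*d1; q=o2+s[1]*d2
    return (p+q)/2,np.linalg.norm(p-q)
def proj(n,p):
    K,Rm,t=cam(n); x=K@(Rm@np.asarray(p)+t); return x[:2]/x[2]
def crop(n,x,y,w,h,s,name,im=None):
    im=ctrl.get_image(n) if im is None else im
    c=im[y:y+h,x:x+w,::-1]; cv2.imwrite("pics/"+name,cv2.resize(c,None,fx=s,fy=s,interpolation=cv2.INTER_CUBIC)); return im
E
python3 - <<'E'
from h import *
a=cv2.imread("pics/side0.png")[:,:,::-1]; b=cv2.imread("pics/top0.png")[:,:,::-1]
crop("side",195,150,120,130,6,"s0c.png",a) if 0 else None
crop("side",198,155,112,80+40,5,"s0c.png",a)
crop("top",185,165,160,90,5,"t0c.png",b)
for uv in((226,207),): print(onz("top",uv,.056))
print(onz("side",(238,235),.07)); print(onz("top",(324,205),.1)); print(onz("side",(285,170),.1))
for n in("side","top"): print(ray(n,(280,210)))
E
```

```text
[ 0.49427534 -0.24801684  0.056     ]
[ 0.48612731 -0.22642534  0.07      ]
[ 0.49194822 -0.45547534  0.1       ]
[ 0.48570896 -0.447284    0.1       ]
(array([0.15416865, 0.28579926, 0.56789057]), array([ 0.34467264, -0.73310393, -0.58630999]))
(array([ 0.29247794, -0.32327808,  1.1208015 ]), array([ 0.18104841, -0.0386177 , -0.9827157 ]))
```

View pics/s0c.png

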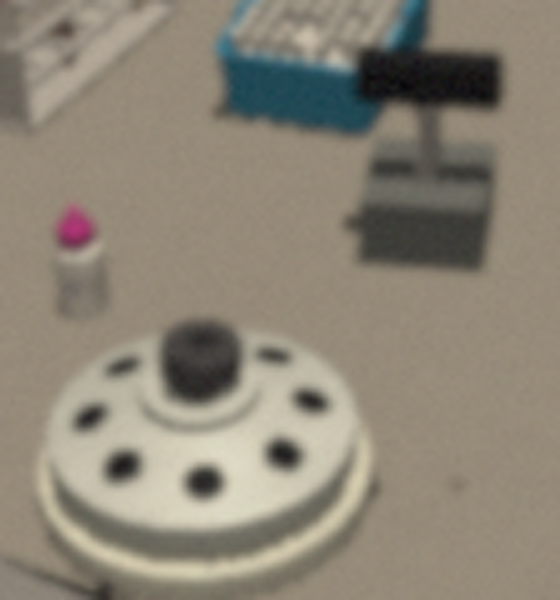

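View pics/t0c.png

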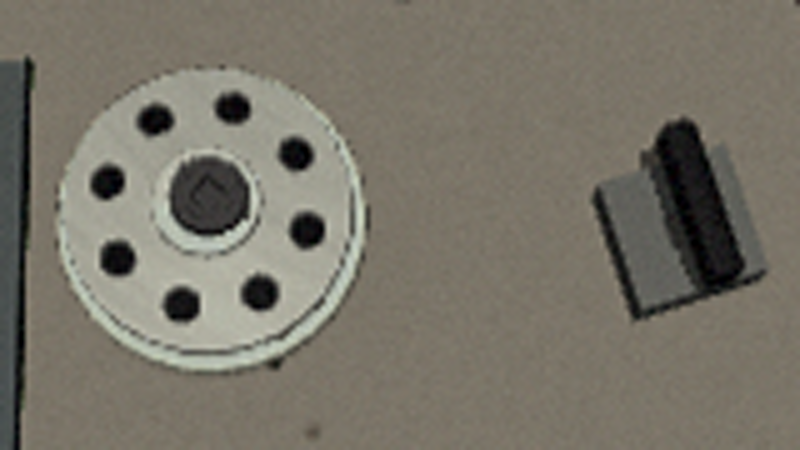

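```bash
python3 - <<'E'
from h import *
a=cv2.imread("pics/side0.png")[:,:,::-1]; b=cv2.imread("pics/top0.png")[:,:,::-1]
crop("side",218,210,45,38,17,"s0d.png",a)
crop("top",212,190,32,30,20,"t0d.png",b)
g=cv2.cvtColor(b,cv2.COLOR_RGB2GRAY); print(g[192:218,212:242])
g=cv2.cvtColor(a,cv2.COLOR_RGB2GRAY); print(g[214:246,222:256])
E
```

```text
[[160 153 112 115 142 147 149 153 153 153 158 155 158 156 156 156 158 159
  158 153 155 153 153 156 154 154 151 154 162 142]
 [161 161 152 154 156 159 156 150 151 153 153 153 156 159 157 155 156 158
  156 155 153 154 154 151 151 158 150 155 159  79]
 [159 158 158 158 156 154 155 151 154 149 160 153 151 158 166 163 128 150
  160 159 156 157 154 155 155 153 158 156 142  40]
 [161 156 162 157 159 155 151 151 149 141 180 175 178 183 185 181 175 180
  170 149 165 158 158 153 155 156 155 157 118  37]
 [154 158 158 157 156 160 157 151 169 173 188 121 129  98  94  92 110 157
  183 183 145 155 157 157 157 154 156 158 112  31]
 [158 158 155 162 158 156 151 173 180 116 125  70  69  52  52  49  57  80
  108 124 175 163 128 155 161 159 158 156 152  72]
 [160 154 155 156 158 151 173 180 151  61  66  56  57  58  60  55  57  59
   64  56 116 181 147 158 162 161 159 158 161 149]
 [161 162 156 154 151 173 184 188 103  52  53  52  59  63  49  58  62  61
   56  55  55 152 179 137 164 162 159 161 159 163]
 [164 162 152 157 157 180 184 134  62  58  44  57  62  41  32  48  60  58
   59  61  48  72 186 174 
[... 1642 characters left out ...]
65 169]
 [171 165 168 166 168 170 163 154 122 169 190 190 186 189 188 189 188 193
  160 106 135 164 168 168 168 169 168 170 171 171]
 [172 170 170 167 165 168 172 167 161 129 103 113 141 157 156 146 137  94
  117 154 171 181 173 171 169 167 164 169 167 169]
 [144 171 169 169 169 167 167 169 171 164 161 154 158 159 123 154 162 162
  168 175 177 177 175 175 171 170 167 166 170 166]
 [135 174 169 172 172 171 169 166 170 170 171 174 176 173 169 178 177 178
  176 178 178 175 177 176 175 174 169 169 167 166]]
[[141 140 138 ... 140 139 139]
 [140 141 141 ... 138 138 139]
 [140 140 140 ... 139 139 140]
 ...
 [185 184 189 ...  97  92 106]
 [159 158 165 ...  56  53  60]
 [112 107 119 ...  38  35  40]]
```

View pics/s0d.png

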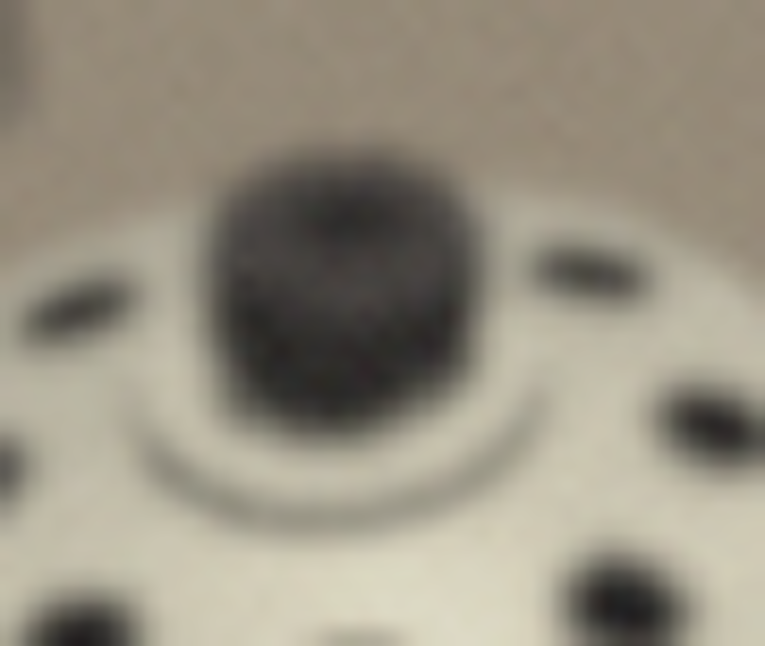

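View pics/t0d.png

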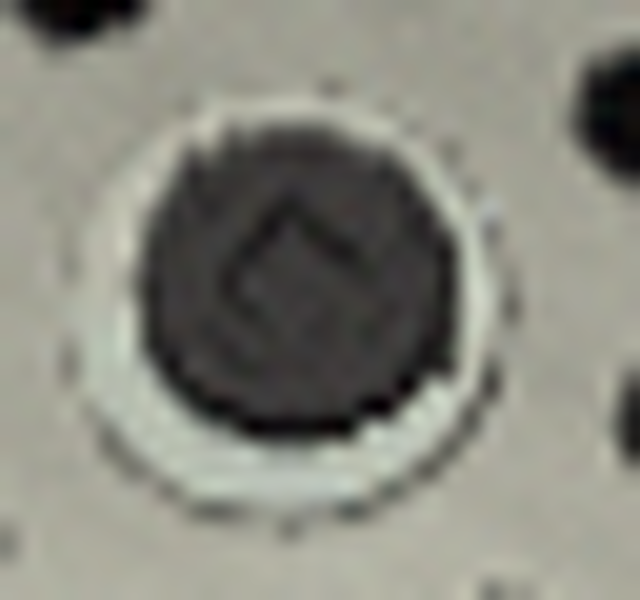

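```bash
python3 - <<'E'
from h import *
a=cv2.imread("pics/side0.png"); b=cv2.imread("pics/top0.png")
def blob(im,x,y,w,h,thr,S=8):
    g=cv2.cvtColor(im,cv2.COLOR_BGR2GRAY)[y:y+h,x:x+w]
    g=cv2.resize(g,None,fx=S,fy=S,interpolation=cv2.INTER_LINEAR)
    c,_=cv2.findContours((g<thr).astype(np.uint8),cv2.RETR_EXTERNAL,cv2.CHAIN_APPROX_NONE)
    c=max(c,key=cv2.contourArea); f=lambda p:((np.array(p)+.5)/S-.5+[x,y])
    m=cv2.moments(c); r=cv2.boundingRect(c); e=cv2.fitEllipse(c)
    print("centroid",f((m['m10']/m['m00'],m['m01']/m['m00'])),"bbox",f(r[:2]),f((r[0]+r[2],r[1]+r[3])),"ell",f(e[0]),np.array(e[1])/S,e[2])
    return f((m['m10']/m['m00'],m['m01']/m['m00']))
hs=blob(a,228,214,20,26,95); ht=blob(b,216,193,22,22,120)
p,e=tri(hs,ht); print("head centre",p,e)
hub=np.array([225.9,204.77])
print("hub top",onz("top",hub,.056),"proj 24mm",)
for z in(.056,.0695): print(onz("top",ht,z),onz("side",hs,z))
H=onz("top",hub,.056)
for n in("side","top"):
    for z in(.056,.0695): print(n,z,proj(n,H+[0,0,z-.056]))
# key bar dark blobs
ks=blob(a,264,158,38,22,60); kt=blob(b,308,182,32,46,60)
print("key grip",tri(ks,kt), onz("top",kt,.1))
E
```

```text
centroid [237.63300802 226.75408201] bbox [230.1875 219.0625] [245.3125 234.9375] ell [237.6313467  226.75845337] [15.23076725 16.17949486] 25.87692642211914
centroid [226.37310378 203.87212468] bbox [218.3125 195.8125] [234.5625 211.9375] ell [226.38204002 203.87107372] [16.08105087 16.49038696] 110.52153015136719
head centre [ 0.49927206 -0.24931904  0.06963025] 0.0016157542523656616
hub top [ 0.49919405 -0.24770627  0.056     ] proj 24mm
[ 0.50118632 -0.24869172  0.056     ] [ 0.50957478 -0.26381419  0.056     ]
[ 0.49854023 -0.24963736  0.0695    ] [ 0.50020172 -0.24931933  0.0695    ]
side 0.056 [238.09782764 232.55076204]
side 0.0695 [237.66625931 227.33616597]
top 0.056 [225.9  204.77]
top 0.0695 [225.47508343 203.56471405]
centroid [281.81974318 169.99215829] bbox [266.5625 157.5625] [297.1875 177.8125] ell [281.8495903 169.3301878] [17.60863113 29.59537888] 88.11112213134766
centroid [322.70950664 208.18773717] bbox [307.5625 188.5625] [337.3125 227.5625] ell [320.64865685 210.60833549] [27.47170067 35.87761307] 177.73728942871094
key grip (array([ 0.49056927, -0.45162875,  0.09570263]), np.float64(0.009680966775064309)) [ 0.48514167 -0.45267891  0.1       ]
```

```bash
python3 - <<'E'
from h import *
a=cv2.imread("pics/side0.png"); b=cv2.imread("pics/top0.png")
crop("side",258,150,50,60,10,"s0k.png",a[:,:,::-1])
crop("top",300,182,42,50,12,"t0k.png",b[:,:,::-1])
E
```

```text
(no output)
```

View pics/s0k.png

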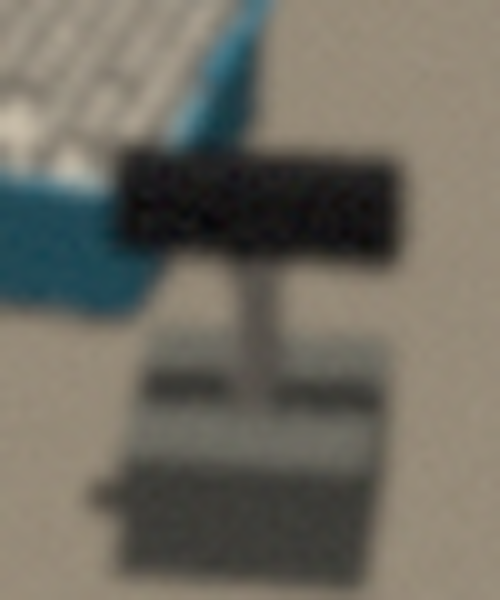

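View pics/t0k.png

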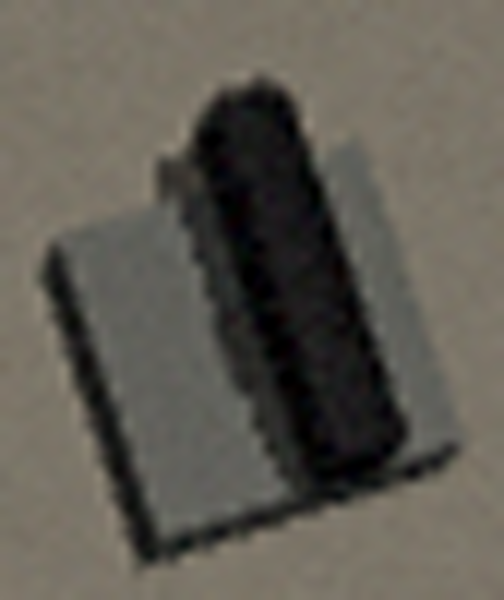

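```bash
python3 - <<'E'
from h import *
f=lambda X,Y:(300+(X+.5)/12-.5,182+(Y+.5)/12-.5)
g=lambda X,Y:(258+(X+.5)/10-.5,150+(Y+.5)/10-.5)
print(tri(g(261,205),f(300,280)),onz("top",f(300,280),.089),onz("side",g(261,205),.089))
for A,B in (((195,115),(300,470)),((298,105),(405,440)),((50,250),(148,560)),((355,140),(460,450)),((148,560),(460,450))):
    d=onz("top",f(*B),.1)-onz("top",f(*A),.1); print(np.degrees(np.arctan2(d[1],d[0])),np.linalg.norm(d))
h=lambda X,Y:(212+(X+.5)/20-.5,190+(Y+.5)/20-.5)
for A,B in (((293,190),(222,285)),((293,190),(385,265)),((222,285),(300,345))):
    d=onz("top",h(*B),.0775)-onz("top",h(*A),.0775); print("sock",np.degrees(np.arctan2(d[1],d[0])),np.linalg.norm(d))
s=ctrl.get_state(); M=R.from_rotvec(s["tool_rot"]).as_matrix(); print(M.round(3), s["position"])
E
```

```text
(array([ 0.49377125, -0.45757826,  0.09245354]), np.float64(0.00014641307035982931)) [ 0.49437687 -0.45805273  0.089     ] [ 0.49631405 -0.46296918  0.089     ]
-164.35686232515047 0.06522506542932371
-163.27397128297952 0.06197969793494772
-163.03713109569264 0.05693307437047839
-162.34024992268817 0.05758103448011241
-70.13281842420896 0.05794715638003553
sock 144.74881804860408 0.012694685155000041
sock -129.07435253809783 0.012768711768781778
sock -127.41038728603132 0.010561299406757655
[[-0.001  0.952  0.307]
 [ 0.002  0.307 -0.952]
 [-1.    -0.    -0.002]] [ 0.1992083  -0.61815881  0.18617682]
```

```bash
python3 -m pendant '[{"travel":[0,0.03,-0.006],"twist":0.0},{"travel":[0,0.08,-0.015],"twist":0.01},{"travel":[0,0.13,-0.025],"twist":0.02},{"travel":[0,0.18,-0.035],"twist":0.024},{"travel":[0,0.23,-0.044],"twist":0.024},{"travel":[0,0.28,-0.053],"twist":0.024},{"travel":[0,0.31,-0.059],"twist":0.024},{"travel":[0,0.325,-0.061],"twist":0.024},{"travel":[0,0.33,-0.062],"twist":0.024},{"travel":[0,0.33,-0.062],"twist":0.024}]' 1 20; python3 - <<'E'
from h import *
a=crop("side",230,100,100,110,5,"s1.png"); b=crop("top",280,160,100,80,6,"t1.png")
s=ctrl.get_state(); print(s["position"],R.from_rotvec(s["tool_rot"]).as_matrix().round(4),s["ft_force"],s["joint_positions"].round(3))
E
```

```text
time: 1.35
position: [0.493, -0.459, 0.186]
tool_rot: [0.996, 1.333, -0.996]
ft_force: [-0.1, -0.2, 0.2]
grip_width: 1.002
[ 0.49259034 -0.45941528  0.18624582] [[-1.500e-03  9.596e-01  2.814e-01]
 [ 9.000e-04  2.814e-01 -9.596e-01]
 [-1.000e+00 -1.100e-03 -1.300e-03]] [-1.1249282   0.09334016 -0.00200513] [ 0.876  0.382 -0.222  1.379  0.084  1.391 -0.631]
```

View pics/s1.png

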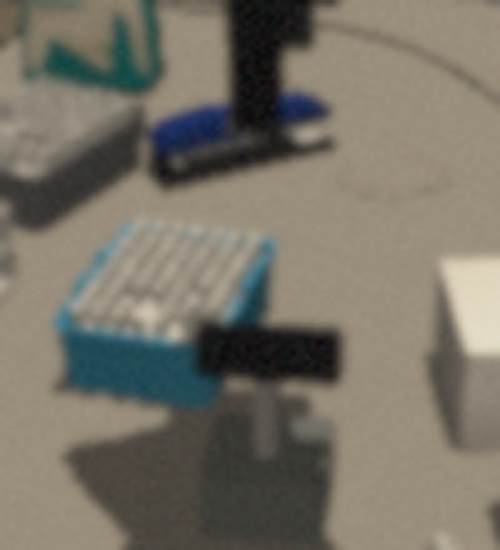

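View pics/t1.png

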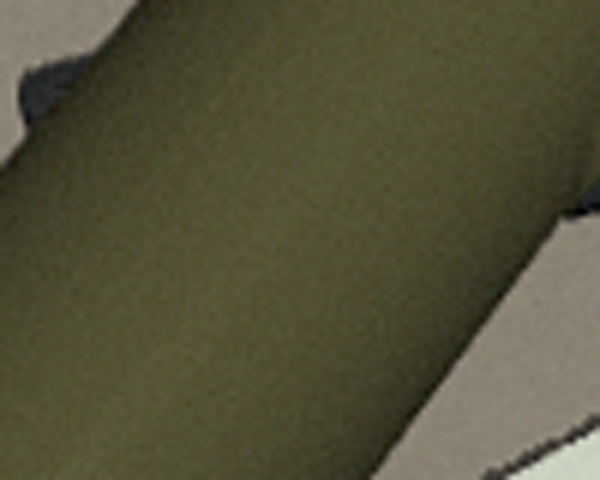

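```bash
python3 -m pendant '[{"travel":[0.02,0.001,-0.001],"twist":0},{"travel":[0.05,0.002,-0.001],"twist":0},{"travel":[0.08,0.002,-0.001],"twist":0},{"travel":[0.1,0.002,-0.001],"twist":0},{"travel":[0.112,0.002,-0.001],"twist":0},{"travel":[0.116,0.002,-0.001],"twist":0},{"travel":[0.116,0.002,-0.001],"twist":0}]' 1 20; python3 - <<'E'
from h import *
a=crop("side",230,100,100,110,5,"s2.png")
s=ctrl.get_state(); print(s["position"],s["ft_force"],s["torque"])
E
```

```text
time: 2.33
position: [0.4944, -0.4581, 0.0709]
tool_rot: [0.996, 1.331, -0.997]
ft_force: [-0.8, -0.2, 0.9]
grip_width: 0.997
[ 0.49464601 -0.45824655  0.07125264] [-0.22429596 -1.08467534  0.27339489] [ 0.00072775 -0.00910399 -0.0302287 ]
```

View pics/s2.png

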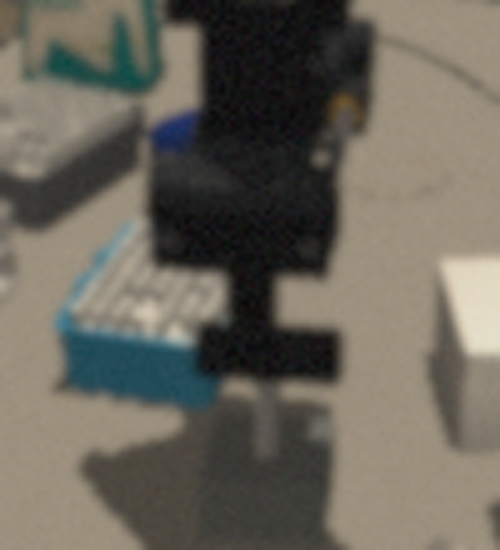

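```bash
python3 - <<'E'
from h import *
s=ctrl.get_state();M=R.from_rotvec(s["tool_rot"]).as_matrix();p=s["position"]
g=p-0.019*M[:,0]
for k in(-.05,0,.05):
    u=proj("side",g+k*M[:,2]); print(k,u,(u-[230,100]+.5)*5-.5)
E
```

```text
-0.05 [280.2492933  181.75424161] [253.24646651 410.77120806]
0 [283.45708531 170.65763287] [269.28542656 355.28816435]
0.05 [286.40469597 160.46106086] [284.02347987 304.30530428]
```

```bash
python3 -m pendant '[{"travel":[0,0,0],"twist":0},{"travel":[0,0,0],"twist":0},{"travel":[0,0,0],"twist":0},{"travel":[0,0,0],"twist":0},{"travel":[0,0,0],"twist":0},{"travel":[0,0,0],"twist":0},{"travel":[0,0,0],"twist":0},{"travel":[0,0,0],"twist":0}]' -1 40; python3 - <<'E'
from h import *
a=crop("side",230,100,100,110,5,"s3.png")
s=ctrl.get_state(); print(s["position"],s["ft_force"],s["torque"],s["grip_width"])
E
```

```text
time: 3.38
position: [0.4946, -0.4583, 0.0712]
tool_rot: [0.996, 1.331, -0.997]
ft_force: [-0.2, 0.5, -1.1]
grip_width: 0.173
[ 0.49462089 -0.45824573  0.07122732] [0.71126793 0.25922513 0.49195866] [-0.0653694  -0.01985532  0.02348596] 0.12720051734137916
```

View pics/s3.png

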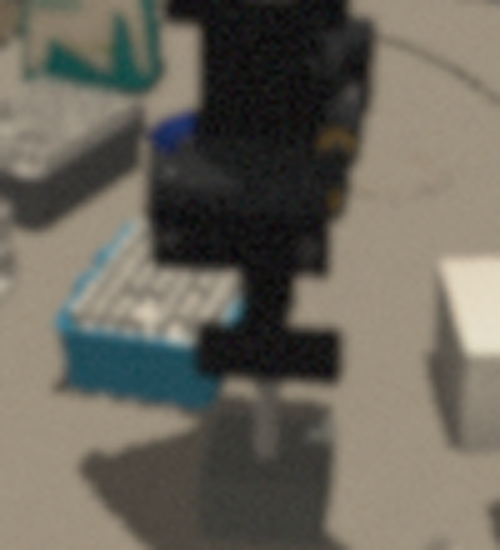

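Grip width 0.127 of 87 mm is below the bar's 16 mm (0.184), so I'm checking whether the fingers have settled.

```bash
python3 -m pendant '[{"travel":[0,0,0],"twist":0},{"travel":[0,0,0],"twist":0},{"travel":[0,0,0],"twist":0}]' -1 40; python3 - <<'E'
from h import *
for i in range(3):
    s=ctrl.get_state(); print(s["position"],s["ft_force"],s["torque"],s["grip_width"])
E
```

```text
time: 3.8
position: [0.4946, -0.4582, 0.0712]
tool_rot: [0.996, 1.331, -0.997]
ft_force: [-0.9, -0.6, 0.8]
grip_width: 0.008
[ 0.49462806 -0.45824563  0.07122661] [-0.86879825 -0.63708855  0.7829596 ] [0.00048209 0.01428433 0.01182281] 0.008465693342084891
[ 0.49462806 -0.45824563  0.07122661] [-0.86879825 -0.63708855  0.7829596 ] [0.00048209 0.01428433 0.01182281] 0.008465693342084891
[ 0.49462806 -0.45824563  0.07122661] [-0.86879825 -0.63708855  0.7829596 ] [0.00048209 0.01428433 0.01182281] 0.008465693342084891
```

```bash
python3 - <<'E'
from h import *
a=crop("side",250,130,60,70,8,"s4.png")
im=(np.clip(a[130:200,250:310].astype(float)*4,0,255)).astype(np.uint8)[:,:,::-1]
cv2.imwrite("pics/s4b.png",cv2.resize(im,None,fx=8,fy=8,interpolation=cv2.INTER_CUBIC))
s=ctrl.get_state();M=R.from_rotvec(s["tool_rot"]).as_matrix();p=s["position"]
u=proj("side",p);print((u-[250,130]+.5)*8-.5)
E
```

```text
[271.10215218 384.12225157]
```

View pics/s4b.png

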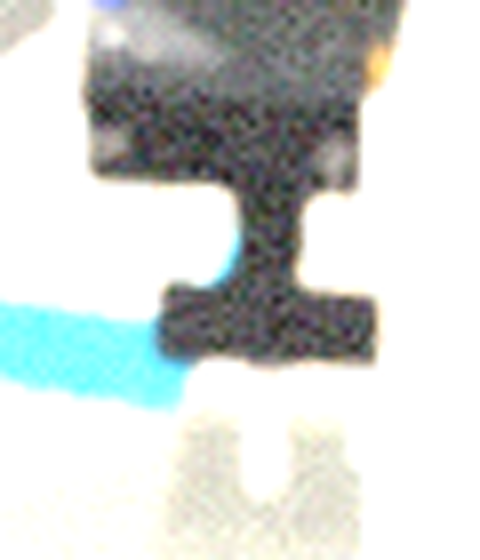

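```bash
python3 - <<'E'
from h import *
s=ctrl.get_state();M=R.from_rotvec(s["tool_rot"]).as_matrix();p=s["position"]
c=lambda u:((u-[230,100]+.5)*5-.5).round(0)
for name,P in(("s1",np.array([.49259,-.45942,.18625])),("s2",np.array([.49465,-.45825,.07125]))):
  for k in(-.0585,-.0435,0,.0435,.0585): print(name,k,c(proj("side",P+k*M[:,2])))
  for y in(-.0375,.0375): print("body",c(proj("side",P-.07*M[:,0]-.095*M[:,2]+y*M[:,1])))
  for y in(-.095,.095): print("body2",c(proj("side",P-.07*M[:,0]-.0375*M[:,2]+y*M[:,1])))
E
```

```text
s1 -0.0585 [255. 227.]
s1 -0.0435 [261. 211.]
s1 0 [275. 167.]
s1 0.0435 [289. 127.]
s1 0.0585 [293. 114.]
body [338. 110.]
body [145.  99.]
body2 [497.  60.]
body2 [36. 36.]
s2 -0.0585 [251. 456.]
s2 -0.0435 [255. 439.]
s2 0 [269. 390.]
s2 0.0435 [282. 345.]
s2 0.0585 [286. 330.]
body [326. 370.]
body [149. 357.]
body2 [473. 313.]
body2 [ 48. 283.]
```

```bash
python3 - <<'E'
import cv2,numpy as np
for n in("s1","s2"):
    a=cv2.imread(f"pics/{n}.png")[0:400,100:400].astype(float)*4
    cv2.imwrite(f"pics/{n}b.png",np.clip(a,0,255).astype(np.uint8))
a=np.hstack([cv2.imread(f"pics/{n}b.png") for n in("s1","s2")]); cv2.imwrite("pics/s12b.png",a)
E
```

```text
(no output)
```

View pics/s12b.png

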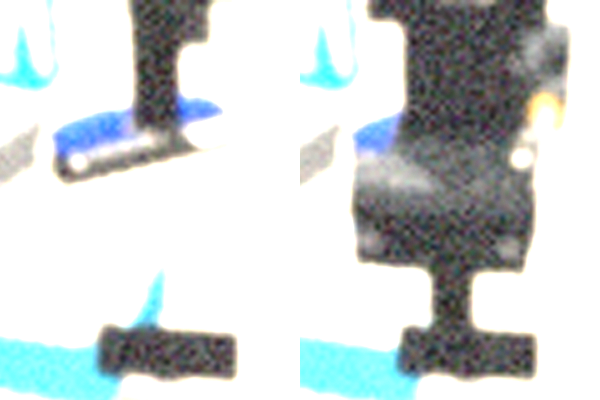

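```bash
python3 - <<'E'
from h import *
P=np.array([.19915,-.61807,.18606]);M=np.array([[-.001,.952,.307],[.002,.307,-.952],[-1,0,-.002]])
out=[]
for n,(x,y,w,h) in(("side",(400,0,140,140)),("top",(380,300,160,120))):
    im=cv2.imread(f"pics/{n}0.png")
    c=np.clip(im[y:y+h,x:x+w].astype(float)*2,0,255).astype(np.uint8)
    c=cv2.resize(c,None,fx=4,fy=4,interpolation=cv2.INTER_CUBIC)
    for k,col in((-.0435,(0,0,255)),(0,(0,255,0)),(.0435,(255,0,0))):
        for a in(0,-.07):
            u=(proj(n,P+k*M[:,2]+a*M[:,0])-[x,y]+.5)*4-.5; cv2.circle(c,tuple(int(v) for v in u),4,col,-1 if a==0 else 1)
    cv2.imwrite(f"pics/{n}0g.png",c)
E
```

```text
(no output)
```

View pics/side0g.png

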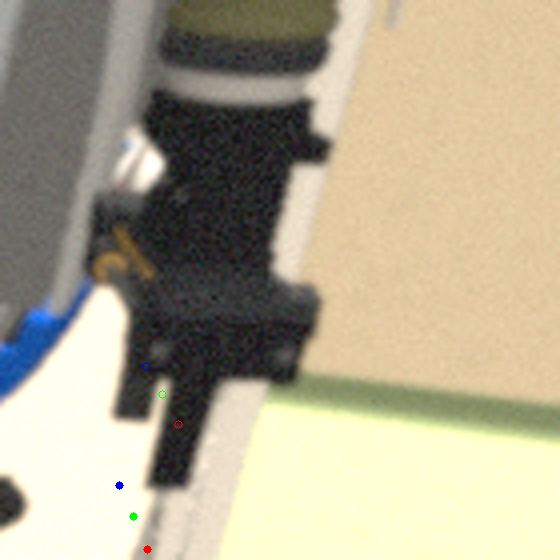

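View pics/top0g.png

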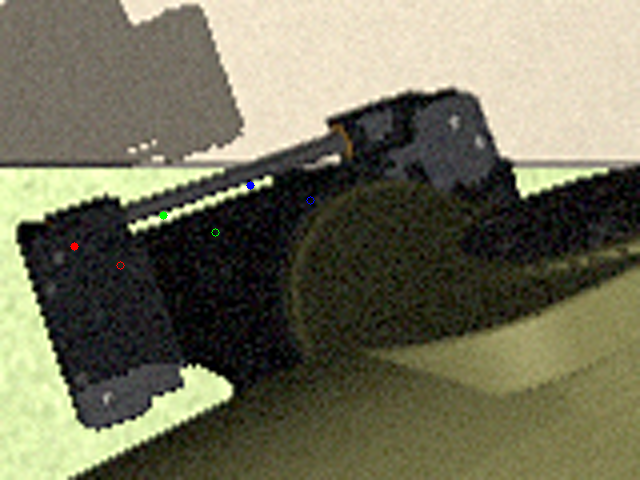

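```bash
python3 -m pendant '[{"travel":[-0.02,0,0],"twist":0},{"travel":[-0.05,0,0],"twist":0},{"travel":[-0.06,0,0],"twist":0},{"travel":[-0.06,0,0],"twist":0}]'; python3 - <<'E'
from h import *
n="side";im=ctrl.get_image(n)
s=ctrl.get_state();M=R.from_rotvec(s["tool_rot"]).as_matrix();P=s["position"];print(P)
x,y,w,h=240,90,100,100
c=np.clip(im[y:y+h,x:x+w,::-1].astype(float)*3,0,255).astype(np.uint8)
c=cv2.resize(c,None,fx=6,fy=6,interpolation=cv2.INTER_CUBIC)
for a in(0,-.019,-.07):
            u=(proj(n,P+a*M[:,0])-[x,y]+.5)*6-.5; cv2.circle(c,tuple(int(v) for v in u),4,(0,255,0),-1)
cv2.imwrite("pics/s5.png",c)
E
```

```text
time: 4.35
position: [0.4953, -0.4587, 0.1327]
tool_rot: [0.996, 1.328, -0.997]
ft_force: [0.6, -0.2, -0.5]
grip_width: 0.005
[ 0.49458407 -0.45819064  0.13125165]
```

View pics/s5.png

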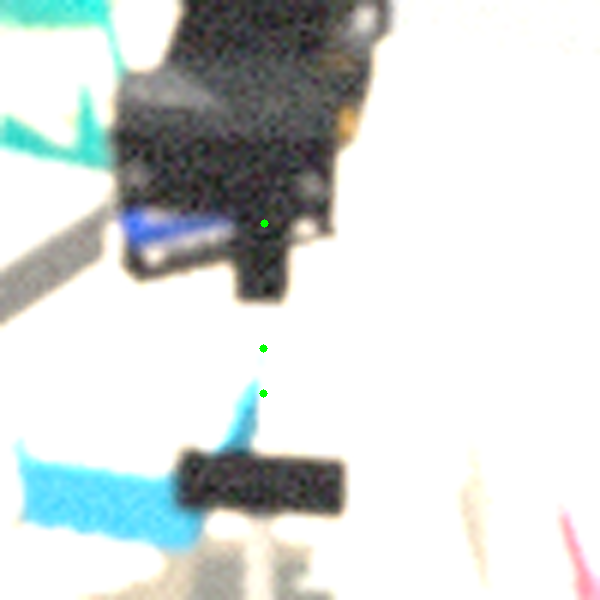

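```bash
python3 - <<'E'
from h import *
P=np.array([.19915,-.61807,.18606]);M=np.array([[-.001,.952,.307],[.002,.307,-.952],[-1,0,-.002]])
S=lambda X,Y:(400+(X+.5)/4-.5,(Y+.5)/4-.5); T=lambda X,Y:(380+(X+.5)/4-.5,300+(Y+.5)/4-.5)
for a,b in((S(237,320),T(57,328)),(S(315,320),T(90,425)),(S(150,320),T(25,230)),(S(160,350),T(55,258)),(S(283,355),T(107,398))):
    p,e=tri(a,b); print(p.round(3),round(e,4),"tool frame rel TCP",(M.T@(p-P)).round(3))
E
```

```text
[ 0.171 -0.531  0.325] 0.0007 tool frame rel TCP [-0.139 -0.    -0.092]
[ 0.137 -0.542  0.327] 0.0023 tool frame rel TCP [-0.14  -0.036 -0.092]
[ 0.207 -0.52   0.324] 0.0003 tool frame rel TCP [-0.138  0.038 -0.091]
[ 0.198 -0.536  0.306] 0.0059 tool frame rel TCP [-0.12   0.024 -0.079]
[ 0.144 -0.555  0.305] 0.0055 tool frame rel TCP [-0.119 -0.033 -0.077]
```

```bash
python3 - <<'E'
from h import *
s=ctrl.get_state();M=R.from_rotvec(s["tool_rot"]).as_matrix();P=s["position"]
for d in(.034,.036,.038,.04,.042,.044): 
    for k in (-.008,0): print(d,k,((proj("side",P-d*M[:,0]+k*M[:,2])-[240,90]+.5)*6-.5).round(1))
E
```

```text
0.034 -0.008 [260.7 322.4]
0.034 0 [263.8 312.8]
0.036 -0.008 [260.7 317.5]
0.036 0 [263.8 308. ]
0.038 -0.008 [260.7 312.6]
0.038 0 [263.9 303.1]
0.04 -0.008 [260.7 307.7]
0.04 0 [263.9 298.2]
0.042 -0.008 [260.8 302.7]
0.042 0 [263.9 293.3]
0.044 -0.008 [260.8 297.8]
0.044 0 [263.9 288.4]
```

```bash
python3 -m pendant '[{"travel":[0,0,0],"twist":0},{"travel":[0,0,0],"twist":0},{"travel":[0,0,0],"twist":0},{"travel":[0,0,0],"twist":0},{"travel":[0,0,0],"twist":0},{"travel":[0.01,0,0],"twist":0},{"travel":[0.025,0,0],"twist":0},{"travel":[0.045,0,0],"twist":0},{"travel":[0.06,0,0],"twist":0},{"travel":[0.06,0,0],"twist":0}]' 0.4 40; python3 -m pendant '[{"travel":[0.015,0,0],"twist":0},{"travel":[0.03,0,0],"twist":0},{"travel":[0.04,0,0],"twist":0},{"travel":[0.042,0,0],"twist":0},{"travel":[0.042,0,0],"twist":0}]'; python3 - <<'E'
from h import *
n="side";im=ctrl.get_image(n)
s=ctrl.get_state();M=R.from_rotvec(s["tool_rot"]).as_matrix();P=s["position"];print(P,s["ft_force"])
x,y,w,h=240,110,90,90
c=np.clip(im[y:y+h,x:x+w,::-1].astype(float)*4,0,255).astype(np.uint8)
c=cv2.resize(c,None,fx=6,fy=6,interpolation=cv2.INTER_CUBIC)
cv2.imwrite("pics/s6.png",c)
E
```

```text
time: 5.65
position: [0.4933, -0.4572, 0.0688]
tool_rot: [0.997, 1.335, -0.997]
ft_force: [0.6, -0.6, 1.1]
grip_width: 0.699
time: 6.28
position: [0.4934, -0.4572, 0.0269]
tool_rot: [0.997, 1.335, -0.997]
ft_force: [0.5, 0.9, 0.3]
grip_width: 0.697
[ 0.49359379 -0.45731896  0.02722519] [ 0.42059892 -0.60285056  0.616851  ]
```

View pics/s6.png

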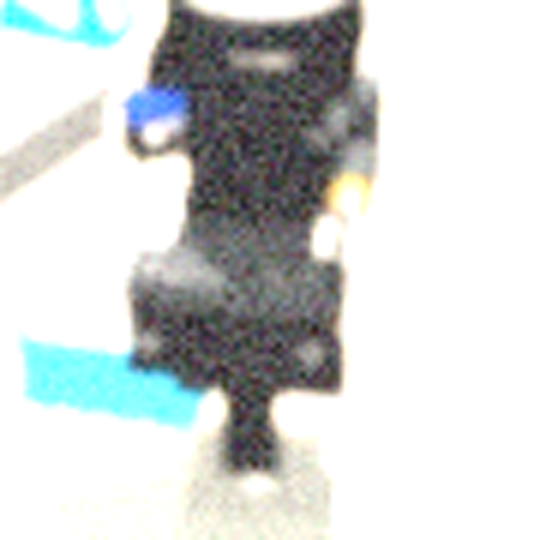

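```bash
python3 -m pendant '[{"travel":[0,0,0],"twist":0},{"travel":[0,0,0],"twist":0},{"travel":[0,0,0],"twist":0},{"travel":[0,0,0],"twist":0},{"travel":[0,0,0],"twist":0},{"travel":[0,0,0],"twist":0},{"travel":[0,0,0],"twist":0}]' -1 40; python3 - <<'E'
from h import *
s=ctrl.get_state(); print(s["position"],s["ft_force"],s["torque"],s["grip_width"],s["joint_positions"].round(3))
E
```

```text
time: 7.2
position: [0.4936, -0.4575, 0.0272]
tool_rot: [0.997, 1.334, -0.997]
ft_force: [-0.7, -0.0, -0.5]
grip_width: 0.18
[ 0.49356058 -0.45745091  0.02721789] [-0.66110893 -0.00553555 -0.5442847 ] [-0.08552103 -0.01108304  0.0219048 ] 0.1797994383706058 [ 0.871  0.492 -0.215  1.554  0.113  1.11  -0.655]
```

```bash
python3 -m pendant '[{"travel":[-0.005,0,0],"twist":0},{"travel":[-0.02,0,0],"twist":0},{"travel":[-0.04,0,0],"twist":0},{"travel":[-0.07,0,0],"twist":0},{"travel":[-0.095,0,0],"twist":0},{"travel":[-0.1,0,0],"twist":0},{"travel":[-0.1,0,0],"twist":0}]'; python3 - <<'E'
from h import *
s=ctrl.get_state();M=R.from_rotvec(s["tool_rot"]).as_matrix(); print(s["position"],s["ft_force"],s["torque"],s["grip_width"],M.round(3))
a=crop("side",240,90,90,110,5,"s7.png")
P=s["position"]
print(((proj("side",P+.0172*M[:,0])-[240,90]+.5)*5-.5))
E
```

```text
time: 8.07
position: [0.4939, -0.4574, 0.1277]
tool_rot: [0.997, 1.333, -0.997]
ft_force: [-0.0, -0.0, -1.7]
grip_width: 0.181
[ 0.49392275 -0.45737237  0.12771774] [-0.01599137 -0.04906933 -1.66219771] [-0.0167267  -0.04543428 -0.04214598] 0.18059293143152017 [[-0.002  0.96   0.282]
 [ 0.002  0.282 -0.96 ]
 [-1.    -0.001 -0.002]]
[220.0774535  368.72573832]
```

View pics/s7.png

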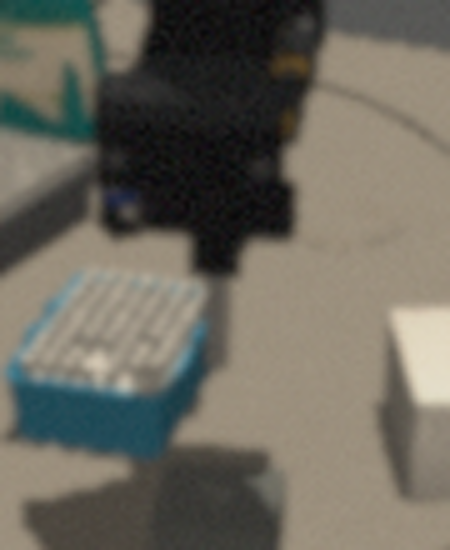

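```bash
python3 -m pendant '[{"travel":[0,0.004,-0.012],"twist":-0.05},{"travel":[0,0.010,-0.033],"twist":-0.14},{"travel":[0,0.019,-0.06],"twist":-0.24},{"travel":[0,0.029,-0.09],"twist":-0.34},{"travel":[0,0.038,-0.12],"twist":-0.44},{"travel":[0,0.048,-0.15],"twist":-0.53},{"travel":[0,0.056,-0.177],"twist":-0.6},{"travel":[0,0.061,-0.192],"twist":-0.632},{"travel":[0,0.063,-0.198],"twist":-0.632},{"travel":[0,0.063,-0.198],"twist":-0.632}]'; python3 - <<'E'
from h import *
s=ctrl.get_state();M=R.from_rotvec(s["tool_rot"]).as_matrix(); print(s["position"],s["ft_force"],s["torque"],s["grip_width"],M.round(3),s["joint_positions"].round(3))
a=crop("side",195,140,90,110,5,"s8.png")
P=s["position"]
print(((proj("side",P+.0172*M[:,0])-[195,140]+.5)*5-.5))
E
```

```text
time: 9.38
position: [0.4981, -0.2498, 0.1272]
tool_rot: [0.513, 1.513, -0.512]
ft_force: [0.3, -0.1, -0.7]
grip_width: 0.181
[ 0.49810724 -0.24984947  0.12718794] [ 0.25105952 -0.08218846 -0.65702196] [-0.04560047 -0.08163112  0.04458507] 0.18069015581812986 [[-0.003  0.608  0.794]
 [ 0.002  0.794 -0.608]
 [-1.    -0.    -0.004]] [ 0.789  0.191 -0.415  1.748  0.081  1.223 -0.301]
[213.84092944 355.14464804]
```

View pics/s8.png

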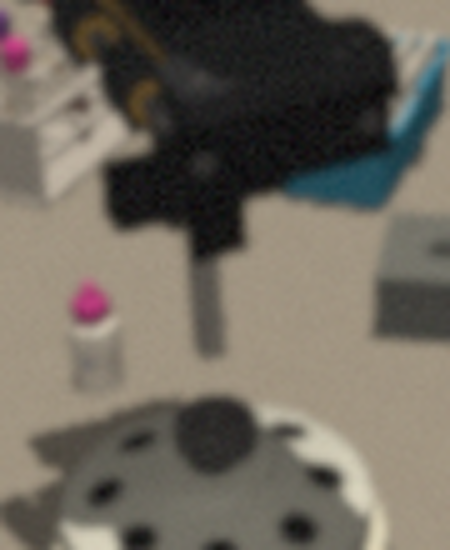

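```bash
python3 - <<'E'
from h import *
im=ctrl.get_image("side").astype(float); g=im.mean(2)
for v in range(190,214,2):
    r=g[v,224:252]; print(v,r.astype(int))
E
```

```text
190 [144 147 145 148 145 147 146 134 111  70  35  26  35  39  52  69  87 100
 106 115 127 139 146 147 147 145 143 147]
192 [148 146 147 146 146 144 146 139 114  82  62  62  69  78  95 118 135 143
 143 144 146 145 145 146 146 147 145 145]
194 [145 146 146 145 144 145 144 141 125  99  83  82  82  86 100 124 140 146
 147 147 145 145 146 146 147 146 145 145]
196 [144 144 145 147 145 146 146 140 125 100  89  82  79  88  99 122 140 145
 144 146 145 145 146 146 145 147 145 144]
198 [143 145 144 145 145 147 145 141 128 107  88  81  82  85  97 119 135 143
 146 148 147 146 146 145 147 146 144 145]
200 [146 146 146 144 146 146 146 144 134 112  90  80  80  86  90 107 131 141
 145 145 145 146 143 143 144 146 143 144]
202 [146 148 144 148 147 146 146 143 137 117  92  82  82  83  91 105 128 140
 145 143 146 143 145 146 146 146 146 146]
204 [145 144 143 145 145 146 147 145 138 118  94  84  81  85  91 107 128 141
 146 145 145 144 145 143 147 144 145 146]
206 [147 146 147 149 147 144 144 145 138 124 100  85  81  83  88 105 125 142
 144 146 147 144 144 146 145 145 144 147]
208 [146 146 144 147 145 145 145 144 141 124 101  88  85  85  91 103 123 140
 145 146 145 146 147 146 145 144 146 144]
210 [145 145 146 147 145 146 146 146 143 137 122 106  98  99  99 111 130 140
 145 146 144 144 146 145 143 144 146 144]
212 [147 146 144 145 145 145 144 144 143 145 142 136 134 137 139 140 143 142
 145 144 146 147 145 143 146 143 142 145]
```

```bash
cat >> h.py <<'E'
def shaft(zoff=.0172,rows=range(194,209),im=None,u0=224,u1=252,thr=114):
    im=ctrl.get_image("side") if im is None else im
    g=im.astype(float).mean(2)
    s=ctrl.get_state();M=R.from_rotvec(s["tool_rot"]).as_matrix();P=s["position"];tip=P+zoff*M[:,0]
    obs=[];pre=[]
    hs=np.linspace(0,.06,61)
    C=np.array([[proj("side",tip-h*M[:,0]+a*.005*M[:,1]+b*.005*M[:,2]) for a,b in((1,1),(1,-1),(-1,1),(-1,-1))] for h in hs])
    for v in rows:
        r=g[v,u0:u1]; i=np.where(r<thr)[0]
        l,e=i[0],i[-1]
        L=u0+l-(thr-r[l])/(r[l-1]-r[l]); Rr=u0+e+(thr-r[e])/(r[e+1]-r[e])
        us=[np.interp(v,C[::-1,k,1],C[::-1,k,0]) for k in range(4)]
        obs.append([L,Rr]); pre.append([min(us),max(us)])
    o=np.array(obs);p=np.array(pre)
    print("obs-pre L,R by row thirds",[(o-p)[i::].mean(0).round(2) for i in(0,)], "mid top/bot",((o-p).mean(1))[:5].mean().round(2),((o-p).mean(1))[-5:].mean().round(2),"width",(o[:,1]-o[:,0]).mean().round(2),(p[:,1]-p[:,0]).mean().round(2))
    print("tip",tip.round(4),"proj",proj("side",tip).round(2))
    return im
E
python3 - <<'E'
from h import *
im=shaft()
cv2.imwrite("pics/side9.png",im[:,:,::-1])
E
```

```text
obs-pre L,R by row thirds [array([-0.52, -1.05])] mid top/bot -0.76 -0.84 width 6.17 6.7
tip [ 0.4978 -0.2506  0.1099] proj [237.69 210.49]
```

```bash
python3 - <<'E'
from h import *
for d in((0,0),(.8,0),(.8,.4),(.8,.8)):
    print(d,onz("side",(237.63+d[0],226.75+d[1]),.0695))
# tip lower corner prediction
s=[ctrl.get_state() for _ in range(1)][0];M=R.from_rotvec(s["tool_rot"]).as_matrix();P=s["position"];print(P)
for a,b in((1,1),(1,-1),(-1,1),(-1,-1)): print(proj("side",P+.0172*M[:,0]+a*.005*M[:,1]+b*.005*M[:,2]))
g=cv2.imread("pics/side9.png").astype(float).mean(2)
for u in range(233,241): print(u,g[204:216,u].astype(int))
E
```

```text
(0, 0) [ 0.50021387 -0.24932831  0.0695    ]
(0.8, 0) [ 0.49874976 -0.25000905  0.0695    ]
(0.8, 0.4) [ 0.49810056 -0.24887962  0.0695    ]
(0.8, 0.8) [ 0.49745306 -0.24775313  0.0695    ]
[ 0.49785273 -0.25065236  0.12708136]
[234.35289975 209.86224964]
[236.29282155 212.51953557]
[239.07080851 208.48343778]
[241.04579305 211.11563127]
233 [120 122 125 126 127 134 138 143 146 143 144 145]
234 [ 95  99 100 103 108 118 130 135 142 145 145 143]
235 [ 83  82  88  85  88  99 109 123 135 143 146 147]
236 [ 80  85  84  84  82  86  99 114 134 141 145 143]
237 [ 84  82  84  85  86  87  97 118 135 143 143 144]
238 [ 88  89  84  86  86  92 101 123 139 143 144 144]
239 [104 102 101 100  99  98 112 128 141 145 147 146]
240 [125 126 127 121 123 120 127 135 142 143 147 144]
```

```bash
python3 -m pendant '[{"travel":[0.008,0,0],"twist":0},{"travel":[0.018,0,0],"twist":0},{"travel":[0.024,0,0],"twist":0},{"travel":[0.025,0,0],"twist":0},{"travel":[0.025,0,0],"twist":0}]'; python3 - <<'E'
from h import *
ps=[];fs=[]
for i in range(4):
    im=ctrl.get_image("side"); s=ctrl.get_state(); ps.append(s["position"]);fs.append(s["ft_force"])
print(np.array(ps).round(4),np.array(fs).round(1)); print(np.mean(ps,0),s["tool_rot"])
cv2.imwrite("pics/side10.png",im[:,:,::-1]); crop("side",215,195,50,50,12,"s10.png",im)
E
```

```text
time: 10.15
position: [0.4979, -0.2505, 0.1021]
tool_rot: [0.514, 1.513, -0.512]
ft_force: [-0.1, -0.6, -1.2]
grip_width: 0.176
[[ 0.498  -0.2506  0.1023]
 [ 0.4981 -0.2507  0.1024]
 [ 0.4981 -0.2507  0.1025]
 [ 0.498  -0.2507  0.1025]] [[ 0.7 -0.  -1.1]
 [ 0.1  0.4 -0.7]
 [ 0.7  0.4 -1.2]
 [-0.8 -0.1 -1.5]]
[ 0.49804876 -0.25067355  0.10239693] [ 0.51400438  1.51258283 -0.51252341]
```

View pics/s10.png

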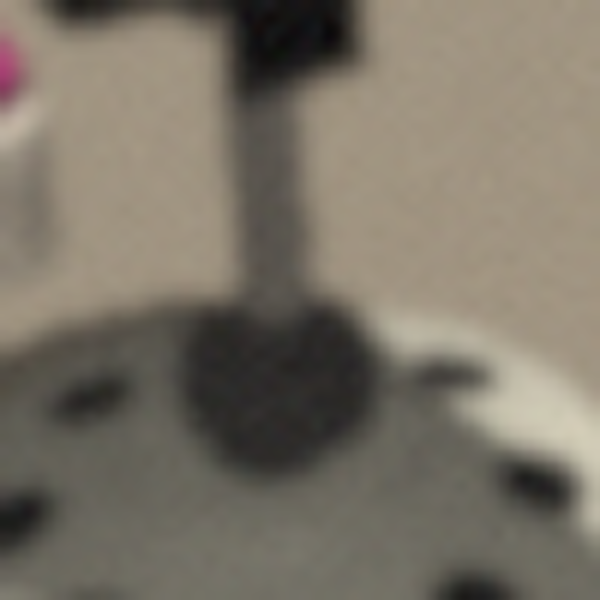

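```bash
python3 - <<'E'
from h import *
im=cv2.imread("pics/side10.png")[:,:,::-1]
shaft(rows=range(203,218),im=im,u0=228,u1=248)
g=im.astype(float).mean(2)
for v in range(214,236,1): print(v,g[v,226:252].astype(int))
E
```

```text
obs-pre L,R by row thirds [array([-0.51, -1.01])] mid top/bot -0.79 -0.7 width 6.1 6.59
tip [ 0.498  -0.2507  0.0853] proj [238.42 220.45]
214 [147 146 146 146 146 144 144 137 118  94  79  83  85  89 102 127 140 143
 146 144 142 144 145 145 145 144]
215 [144 146 144 145 144 146 144 139 119  94  83  82  83  89 105 125 141 145
 146 146 146 145 144 142 145 146]
216 [145 146 146 146 147 144 144 140 119  96  85  83  83  90 107 129 139 145
 145 145 143 144 145 145 145 145]
217 [146 144 144 145 146 145 144 137 123  98  81  82  84  91 107 126 142 144
 145 146 144 145 144 147 144 145]
218 [144 140 140 139 139 138 138 131 114  94  84  83  85  85 101 117 133 141
 141 146 147 145 147 145 143 147]
219 [135 130 126 122 121 120 120 113 101  84  78  85  85  82  87 100 110 123
 135 141 145 150 147 147 147 146]
220 [118 108  99  95  92  87  80  81  72  71  79  79  80  77  68  71  77  95
 113 135 149 155 153 152 151 151]
221 [ 92  85  81  76  71  63  52  52  49  55  65  71  69  63  55  46  50  67
  92 123 149 162 165 167 162 160]
222 [ 80  80  80  72  66  54  43  41  43  47  52  54  54  51  43  41  46 
[... 598 characters left out ...]
0 43 54 74 90 92 87
 89 93]
229 [90 92 93 85 70 57 43 45 41 46 49 43 42 44 44 44 42 43 45 61 78 94 96 96
 91 98]
230 [95 97 95 92 77 59 51 45 42 45 42 44 43 40 42 47 40 47 57 73 85 98 97 99
 97 96]
231 [97 99 97 95 88 75 63 48 40 42 43 43 43 44 43 45 50 60 70 82 93 99 97 98
 94 94]
232 [96 96 97 97 94 85 71 58 45 43 44 42 44 44 50 55 69 75 85 94 97 99 98 93
 95 95]
233 [ 95  94  99  96  99  92  82  66  58  51  46  46  46  52  58  70  83  92
  95  99  98 100  98  95  96  99]
234 [ 95  98  99  98 101  98  94  85  76  69  64  61  64  70  76  86  94  99
  98 102 100  99  98  95  95  98]
235 [ 96  98 100 100  98  99  97  96  91  85  81  81  86  89  94  96  99 102
 101 104  99  97  98  98 101 101]
```

```bash
python3 -m pendant '[{"travel":[0.002,0.0005,0],"twist":0},{"travel":[0.004,0.0009,0],"twist":0},{"travel":[0.006,0.0009,0],"twist":0},{"travel":[0.006,0.0009,0],"twist":0}]'; python3 - <<'E'
from h import *
for i in range(3):
    im=ctrl.get_image("side"); s=ctrl.get_state(); print(s["position"].round(4),s["ft_force"].round(1),s["torque"].round(2))
E
```

```text
time: 10.85
position: [0.4984, -0.2499, 0.0962]
tool_rot: [0.514, 1.513, -0.512]
ft_force: [0.3, -0.2, -2.7]
grip_width: 0.178
[ 0.4985 -0.2499  0.0963] [ 0.1  0.2 -1.2] [-0.06 -0.11  0.02]
[ 0.4986 -0.2499  0.0964] [-0.3 -0.7 -1.1] [-0.04 -0.11 -0.04]
[ 0.4986 -0.25    0.0965] [-0.1 -0.7 -1.4] [-0.05 -0.05  0.02]
```

```bash
python3 -m pendant '[{"travel":[0.001,0,0],"twist":0},{"travel":[0.002,0,0],"twist":0},{"travel":[0.003,0,0],"twist":0},{"travel":[0.004,0,0],"twist":0},{"travel":[0.004,0,0],"twist":0}]'; python3 - <<'E'
from h import *
for i in range(2):
    im=ctrl.get_image("side"); s=ctrl.get_state(); print(s["position"].round(4),s["ft_force"].round(1),s["torque"].round(2))
E
python3 -m pendant '[{"travel":[0.001,0,0],"twist":0},{"travel":[0.002,0,0],"twist":0},{"travel":[0.002,0,0],"twist":0}]'; python3 - <<'E'
from h import *
for i in range(2):
    im=ctrl.get_image("side"); s=ctrl.get_state(); print(s["position"].round(4),s["ft_force"].round(1),s["torque"].round(2))
E
```

```text
time: 11.62
position: [0.4984, -0.2502, 0.0921]
tool_rot: [0.514, 1.513, -0.513]
ft_force: [0.8, -1.3, -1.1]
grip_width: 0.174
[ 0.4984 -0.2502  0.0922] [ 0.8 -1.6 -0.8] [-0.24 -0.12  0.04]
[ 0.4984 -0.2502  0.0922] [ 0.3 -0.9 -1.7] [-0.24 -0.15  0.03]
time: 12.1
position: [0.4983, -0.2501, 0.0899]
tool_rot: [0.514, 1.513, -0.513]
ft_force: [-0.4, -1.2, -1.7]
grip_width: 0.178
[ 0.4982 -0.2501  0.0899] [ 0.5 -0.9 -2. ] [-0.24 -0.05 -0.04]
[ 0.4983 -0.2501  0.0899] [-0.3 -0.6 -2.2] [-0.19 -0.14 -0.06]
```

```bash
python3 -m pendant '[{"travel":[0.001,0,0],"twist":0},{"travel":[0.002,0,0],"twist":0},{"travel":[0.003,0,0],"twist":0},{"travel":[0.004,0,0],"twist":0},{"travel":[0.004,0,0],"twist":0}]'; python3 - <<'E'
from h import *
for i in range(2):
    im=ctrl.get_image("side"); s=ctrl.get_state(); print(s["position"].round(4),s["ft_force"].round(1),s["torque"].round(2))
E
python3 -m pendant '[{"travel":[0.001,0,0],"twist":0},{"travel":[0.002,0,0],"twist":0},{"travel":[0.002,0,0],"twist":0}]'; python3 - <<'E'
from h import *
for i in range(2):
    im=ctrl.get_image("side"); s=ctrl.get_state(); print(s["position"].round(4),s["ft_force"].round(1),s["torque"].round(2))
E
```

```text
time: 12.82
position: [0.4982, -0.25, 0.0858]
tool_rot: [0.514, 1.513, -0.513]
ft_force: [0.6, -0.6, -1.4]
grip_width: 0.177
[ 0.4982 -0.25    0.0859] [ 0.4 -0.8 -1.3] [-0.27 -0.17  0.01]
[ 0.4982 -0.25    0.0859] [ 0.2 -0.7 -1.4] [-0.21 -0.13 -0.01]
time: 13.3
position: [0.4982, -0.25, 0.0838]
tool_rot: [0.514, 1.513, -0.513]
ft_force: [-0.1, -0.8, -0.6]
grip_width: 0.18
[ 0.4982 -0.25    0.0838] [-0.7 -0.8 -1.8] [-0.23 -0.11 -0.06]
[ 0.4982 -0.2501  0.0838] [0.2 0.5 0.4] [-0.19 -0.14 -0.05]
```

```bash
for i in 1 2; do python3 -m pendant '[{"travel":[0.0005,0,0],"twist":0},{"travel":[0.001,0,0],"twist":0}]' | grep -E "time|position|force"; python3 - <<'E'
from h import *
f=[]
for i in range(3):
    im=ctrl.get_image("side"); s=ctrl.get_state(); f.append(np.r_[s["ft_force"],s["torque"]])
print(s["position"].round(4),np.mean(f,0).round(2))
E
done
```

```text
time: 13.65
position: [0.4985, -0.2501, 0.0835]
ft_force: [-1.0, -0.2, 4.5]
[ 0.4985 -0.2501  0.0834] [-0.85  0.74  4.57 -0.02  0.19  0.02]
time: 14.05
position: [0.4989, -0.2501, 0.0832]
ft_force: [-1.8, 0.5, 7.6]
[ 0.4989 -0.2501  0.0833] [-1.6   0.71  6.91  0.12  0.36  0.02]
```

```bash
python3 - <<'E'
from h import *
H=np.array([.4992,-.2477,.056])
t=np.linspace(0,2*np.pi,200)
for n in("top","side"):
  q=np.array([proj(n,H+[.024*np.cos(a),.024*np.sin(a),0]) for a in t]); print(n,q.min(0),q.max(0),proj(n,H))
b=cv2.imread("pics/top0.png"); g=cv2.cvtColor(b,cv2.COLOR_BGR2GRAY); S=8
x,y,w,h=195,175,64,66
G=cv2.resize(g[y:y+h,x:x+w],None,fx=S,fy=S,interpolation=cv2.INTER_LINEAR)
c,_=cv2.findContours((G<95).astype(np.uint8),cv2.RETR_EXTERNAL,cv2.CHAIN_APPROX_NONE)
pts=[]
for k in c:
    A=cv2.contourArea(k)/64
    if 12<A<60:
        m=cv2.moments(k); p=(np.array([m['m10'],m['m01']])/m['m00']+.5)/S-.5+[x,y]; pts.append(p); print(A,p)
pts=np.array(pts); print(len(pts),pts.mean(0))
for z in(.036,.04,.044,.048,.052,.056): print(z,onz("top",pts.mean(0),z), np.mean([np.linalg.norm(onz("top",p,z)-onz("top",pts.mean(0),z)) for p in pts]))
# rotor outline: stand 140mm bright
E
```

```text
top [214.79281469 193.94032011] [236.98608768 215.67422204] [225.89715481 204.76728062]
side [226.22975955 225.25877103] [249.9197658  240.20126524] [238.09373958 232.55174902]
38.484375 [220.90983218 225.53589796]
39.9453125 [236.57689957 223.1486122 ]
38.9765625 [208.0803476 216.273865 ]
39.5546875 [245.99608681 210.62834535]
36.328125 [206.08046595 200.97806452]
36.453125 [243.71895092 195.38067938]
35.25 [215.5816434  188.57328605]
35.625 [231.1088633  186.23827668]
8 [226.00663622 205.84462839]
0.036 [ 0.50066212 -0.24656808  0.036     ] 0.045457132028475615
0.04 [ 0.49989448 -0.24685093  0.04      ] 0.045289517466120685
0.044 [ 0.49912684 -0.24713379  0.044     ] 0.045121902903765804
0.048 [ 0.4983592  -0.24741664  0.048     ] 0.04495428834141087
0.052 [ 0.49759156 -0.2476995   0.052     ] 0.044786673779056
0.056 [ 0.49682392 -0.24798235  0.056     ] 0.04461905921670106
```

```bash
python3 -m pendant '[{"travel":[0.0004,0.0004,-0.0002],"twist":0},{"travel":[0.0004,0.0008,-0.0004],"twist":0},{"travel":[0.0004,0.0012,-0.0006],"twist":0},{"travel":[0.0004,0.0016,-0.0008],"twist":0},{"travel":[0.0004,0.002,-0.001],"twist":0},{"travel":[0.0004,0.0021,-0.0011],"twist":0},{"travel":[0.0004,0.0021,-0.0011],"twist":0}]'; python3 - <<'E'
from h import *
f=[]
for i in range(3):
    im=ctrl.get_image("side"); s=ctrl.get_state(); f.append(np.r_[s["ft_force"],s["torque"]])
print(s["position"].round(4),np.mean(f,0).round(2),s["tool_rot"])
cv2.imwrite("pics/side11.png",im[:,:,::-1]);crop("side",215,195,50,50,12,"s11.png",im)
E
```

```text
time: 15.08
position: [0.4997, -0.2484, 0.0834]
tool_rot: [0.513, 1.51, -0.513]
ft_force: [-0.1, -1.0, 4.6]
grip_width: 0.182
[ 0.4997 -0.2484  0.0833] [-0.52 -1.01  5.15 -0.35  0.15  0.02] [ 0.51321555  1.51044532 -0.51333829]
```

View pics/s11.png

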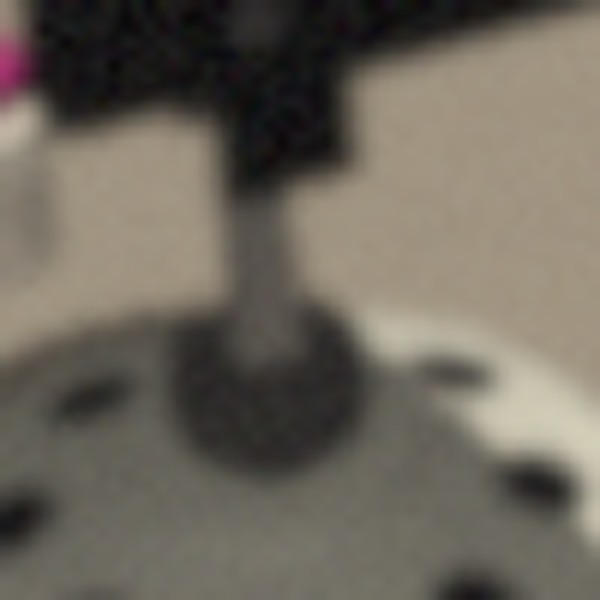

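```bash
python3 -m pendant '[{"travel":[0.0005,0.0001,-0.0003],"twist":0.02},{"travel":[0.0005,0.0002,-0.0007],"twist":0.05},{"travel":[0.0005,0.0002,-0.0007],"twist":0.08},{"travel":[0.0005,0.0002,-0.0007],"twist":0.1},{"travel":[0.0005,0.0002,-0.0007],"twist":0.1}]'; python3 - <<'E'
from h import *
f=[]
for i in range(3):
    im=ctrl.get_image("side"); s=ctrl.get_state(); f.append(np.r_[s["ft_force"],s["torque"]])
M=R.from_rotvec(s["tool_rot"]).as_matrix()
print(s["position"].round(4),np.mean(f,0).round(2),np.degrees(np.arctan2(M[1,1],M[0,1])),M[:,0].round(4))
cv2.imwrite("pics/side12.png",im[:,:,::-1])
E
```

```text
time: 15.85
position: [0.4998, -0.2484, 0.0833]
tool_rot: [0.591, 1.488, -0.592]
ft_force: [0.4, -1.1, 5.0]
grip_width: 0.177
[ 0.4999 -0.2484  0.0833] [-0.2  -0.66  4.92 -0.34  0.01  0.02] 46.69560321303477 [ 1.e-04 -7.e-04 -1.e+00]
```

```bash
cat >> h.py <<'E'
def head(im,rows=range(224,230),thr=62):
    g=im.astype(float).mean(2); o=[]
    for v in rows:
        i=238
        l=i
        while g[v,l]<thr: l-=1
        L=l+(g[v,l]-thr)/(g[v,l]-g[v,l+1])
        r=i
        while g[v,r]<thr: r+=1
        Rr=r-(g[v,r]-thr)/(g[v,r]-g[v,r-1]); o.append([L,Rr])
    # bottom
    bs=[]
    for u in range(234,241):
        v=228
        while g[v,u]<thr: v+=1
        bs.append(v-(g[v,u]-thr)/(g[v,u]-g[v-1,u]))
    o=np.array(o); print("head L,R",o.mean(0).round(2),"u",o.mean().round(2),"bottom",max(bs).__round__(2),np.mean(bs).round(2))
E
python3 - <<'E'
from h import *
for k in(0,9,10,11,12):
    im=cv2.imread(f"pics/side{k}.png")[:,:,::-1]
    print(k); head(im)
for r,dx,dy in((0.0285,-.65,-1.93),(0.0285,0,0)):
    print(proj("side",[.4993+dx/1e3,-.2478+dy/1e3,.0695]))
E
```

```text
0
head L,R [231.65 242.06] u 236.85 bottom 234.11 233.62
9
head L,R [229.93 245.37] u 237.65 bottom 234.02 233.65
10
head L,R [229.97 245.38] u 237.68 bottom 234.02 233.61
11
head L,R [232.21 243.68] u 237.95 bottom 233.93 233.57
12
head L,R [232.03 243.81] u 237.92 bottom 233.85 233.6
[238.4038438  226.84085732]
[237.64386657 227.29610857]
```

```bash
python3 - <<'E'
from h import *
for k in(9,10,11,12):
    im=cv2.imread(f"pics/side{k}.png")[:,:,::-1]
    print(k,im.astype(float).mean(2)[227,226:250].astype(int),im.astype(float).mean(2)[229,226:250].astype(int)); head(im,range(227,231),70)
E
```

```text
9 [77 85 86 77 58 47 39 42 43 42 42 45 43 43 42 44 47 36 44 48 69 83 86 84] [90 92 92 87 69 53 46 46 47 42 44 43 47 45 47 45 40 45 46 62 80 92 95 96]
head L,R [229.85 245.57] u 237.71 bottom 234.38 234.07
10 [79 87 86 78 58 44 42 44 44 42 45 41 43 45 45 43 42 40 42 50 70 79 85 83] [90 92 93 85 70 57 43 45 41 46 49 43 42 44 44 44 42 43 45 61 78 94 96 96]
head L,R [229.86 245.52] u 237.69 bottom 234.42 234.04
11 [ 76  82  76  58  45  39  38  44  41  43  43  45  46  41  41  42  43  44
  49  67  80  94  96 101] [89 90 81 68 52 43 44 42 42 48 43 41 46 46 43 43 43 41 52 75 90 95 97 95]
head L,R [228.76 244.87] u 236.82 bottom 234.38 234.01
12 [ 76  81  74  57  45  42  43  41  43  45  40  43  45  42  41  37  43  42
  53  67  84  91  94 101] [88 90 81 63 48 45 43 42 46 45 43 46 43 42 43 42 45 46 54 72 91 95 99 95]
head L,R [228.64 244.87] u 236.75 bottom 234.29 234.03
```

```bash
python3 -m pendant '[{"travel":[0.0005,0.0001,-0.0005],"twist":0.0},{"travel":[0.0005,0.0003,-0.001],"twist":0.0},{"travel":[0.0005,0.0003,-0.0014],"twist":0.0},{"travel":[0.0005,0.0003,-0.0014],"twist":0.0}]'; python3 - <<'E'
from h import *
f=[]
for i in range(3):
    im=ctrl.get_image("side"); s=ctrl.get_state(); f.append(np.r_[s["ft_force"],s["torque"]])
M=R.from_rotvec(s["tool_rot"]).as_matrix()
print(s["position"].round(4),np.mean(f,0).round(2),np.degrees(np.arctan2(M[1,1],M[0,1])),M[:,0].round(4))
cv2.imwrite("pics/side13.png",im[:,:,::-1]); head(im,range(227,231),70)
E
```

```text
time: 16.5
position: [0.4996, -0.2479, 0.0833]
tool_rot: [0.59, 1.486, -0.592]
ft_force: [0.4, -1.1, 5.7]
grip_width: 0.18
[ 0.4997 -0.2479  0.0833] [ 0.26 -1.79  5.   -0.54 -0.11  0.01] 46.67171734322869 [ 0.0016 -0.0019 -1.    ]
head L,R [228.58 244.86] u 236.72 bottom 234.32 233.97
```

```bash
python3 -m pendant '[{"travel":[0.0006,0,-0.0004],"twist":0.02},{"travel":[0.0006,0,-0.0004],"twist":0.04},{"travel":[0.0006,0,-0.0004],"twist":0.06},{"travel":[0.0006,0,-0.0004],"twist":0.06}]'; python3 - <<'E'
from h import *
f=[]
for i in range(3):
    im=ctrl.get_image("side"); s=ctrl.get_state(); f.append(np.r_[s["ft_force"],s["torque"]])
M=R.from_rotvec(s["tool_rot"]).as_matrix()
print(s["position"].round(4),np.mean(f,0).round(2),np.degrees(np.arctan2(M[1,1],M[0,1])),M[:,0].round(4))
cv2.imwrite("pics/side14.png",im[:,:,::-1]); head(im,range(227,231),70)
E
```

```text
time: 17.15
position: [0.4999, -0.248, 0.0833]
tool_rot: [0.637, 1.471, -0.639]
ft_force: [-0.7, 0.2, 5.2]
grip_width: 0.18
[ 0.4998 -0.248   0.0833] [-0.02 -1.28  6.16 -0.32  0.08  0.03] 43.22570439665154 [ 0.0026 -0.0027 -1.    ]
head L,R [228.61 244.79] u 236.7 bottom 234.32 233.98
```

```bash
python3 -m pendant '[{"travel":[0,0,0],"twist":0},{"travel":[0,0,0],"twist":0},{"travel":[0,0,0],"twist":0},{"travel":[0,0,0],"twist":0},{"travel":[0,0,0],"twist":0},{"travel":[-0.01,0,0],"twist":0},{"travel":[-0.03,0,0],"twist":0},{"travel":[-0.06,0,0],"twist":0},{"travel":[-0.08,0,0],"twist":0},{"travel":[-0.08,0,0],"twist":0}]' 0.4 40; python3 -m pendant '[{"travel":[0,-0.02,0.005],"twist":0},{"travel":[0,-0.07,0.016],"twist":0},{"travel":[0,-0.12,0.028],"twist":0},{"travel":[0,-0.17,0.04],"twist":0},{"travel":[0,-0.22,0.051],"twist":0},{"travel":[0,-0.27,0.063],"twist":0},{"travel":[0,-0.32,0.075],"twist":0},{"travel":[0,-0.345,0.081],"twist":0},{"travel":[0,-0.351,0.082],"twist":0}]'; python3 - <<'E'
from h import *
a=ctrl.get_image("side");b=ctrl.get_image("top");s=ctrl.get_state();print(s["position"],s["tool_rot"])
cv2.imwrite("pics/side15.png",a[:,:,::-1]);cv2.imwrite("pics/top15.png",b[:,:,::-1])
crop("top",185,165,100,80,7,"t15c.png",b);crop("side",205,150,70,100,6,"s15c.png",a)
E
```

```text
time: 18.55
position: [0.5011, -0.2484, 0.1657]
tool_rot: [0.636, 1.467, -0.639]
ft_force: [0.2, 0.5, -0.5]
grip_width: 0.7
time: 19.68
position: [0.2992, -0.5495, 0.1644]
tool_rot: [0.639, 1.468, -0.641]
ft_force: [0.9, 0.4, 0.4]
grip_width: 0.698
[ 0.30148043 -0.54786491  0.16491758] [ 0.63705736  1.46792104 -0.63786861]
```

View pics/t15c.png

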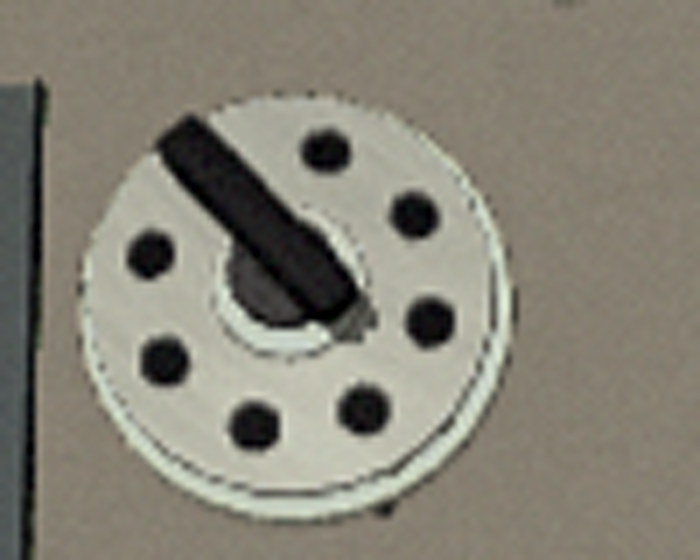

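View pics/s15c.png

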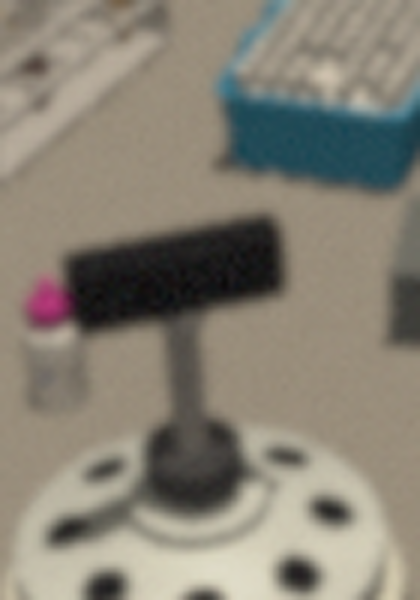

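```bash
python3 - <<'E'
from h import *
from scipy.optimize import least_squares
def edge(g,c,th,r0,r1,thr):
    rr=np.arange(r0,r1,.1); x=c[0]+rr*np.cos(th); y=c[1]+rr*np.sin(th)
    p=cv2.remap(g,x.astype(np.float32)[None],y.astype(np.float32)[None],cv2.INTER_LINEAR)[0]
    i=np.where((p[:-1]<thr)&(p[1:]>=thr))[0]
    return None if len(i)==0 else (x[i[0]]+.05*np.cos(th),y[i[0]]+.05*np.sin(th))
def circ(P,r=None):
    P=np.array(P)
    if r is None: f=lambda q:np.hypot(P[:,0]-q[0],P[:,1]-q[1])-q[2]; s=least_squares(f,[*P.mean(0),8],loss="soft_l1",f_scale=.2)
    else: f=lambda q:np.hypot(P[:,0]-q[0],P[:,1]-q[1])-r; s=least_squares(f,[*P.mean(0)],loss="soft_l1",f_scale=.2)
    return s.x,np.abs(s.fun).mean()
for n in("top0","top15"):
    g=cv2.imread(f"pics/{n}.png").astype(np.float32).mean(2)
    c=(225.7,204)
    arcs=np.radians(np.r_[95:200:4]) 
    P=[e for e in (edge(g,c,t,5,11,120) for t in arcs) if e]
    A=circ(P); 
    P2=[e for e in (edge(g,c,t,5,11,120) for t in np.radians(np.r_[300:345:4])) if e]
    r=8.15
    print(n,"lowerleft arc fit r fixed",circ(P,r),"free",A,len(P),"both",circ(P+P2),len(P2))
for p in([.4993,-.2478,.0695],[.4993,-.2478,.0775],[.49865,-.24973,.0695]): print(proj("top",p))
E
```

```text
top0 lowerleft arc fit r fixed (array([226.3676795 , 204.03044663]), np.float64(0.09008936535153282)) free (array([225.78271808, 204.370639  ,   7.55548816]), np.float64(0.05046461586352223)) 27 both (array([226.41080433, 204.00953075,   8.18640016]), np.float64(0.0947248657266071)) 12
top15 lowerleft arc fit r fixed (array([225.12399963, 203.42601296]), np.float64(0.10787662157888353)) free (array([225.45586919, 203.15123927,   8.52796256]), np.float64(0.09827324889465533)) 27 both (array([225.04831642, 203.49823007,   8.06571927]), np.float64(0.11748408930480589)) 12
[225.51991499 203.51654241]
[225.2634185  202.78768014]
[226.41744465 203.82218954]
```

```bash
python3 - <<'E'
from h import *
from scipy.optimize import least_squares
for n in("top0","top15"):
    g=cv2.imread(f"pics/{n}.png").astype(np.float32).mean(2)
    g=cv2.GaussianBlur(g,(0,0),.5)
    H=np.array([.4993,-.2478,.056]); P=[]
    for th in np.radians(np.arange(0,360,6)):
        d=np.array([np.cos(th),np.sin(th),0]); rr=np.arange(.0185,.029,.0002)
        q=np.array([proj("top",H+r*d) for r in rr]).astype(np.float32)
        p=cv2.remap(g,q[:,0][None],q[:,1][None],cv2.INTER_LINEAR)[0]
        bright=np.where(p>168)[0]
        if len(bright)==0: continue
        # strongest drop after bright
        dp=p[4:]-p[:-4]; k=np.argmin(dp)+2
        if dp.min()<-12: P.append((*(H[:2]+rr[k]*d[:2]),rr[k],np.degrees(th)))
    P=np.array(P)
    f=lambda c:np.hypot(P[:,0]-c[0],P[:,1]-c[1])-c[2]
    s=least_squares(f,[.4993,-.2478,.0235],loss="soft_l1",f_scale=.0003)
    print(n,len(P),s.x,np.abs(s.fun).mean()); print([(int(a[3]),round(1e3*a[2],1)) for a in P])
    s=least_squares(lambda c:np.hypot(P[:,0]-c[0],P[:,1]-c[1])-.0238,[.4993,-.2478],loss="soft_l1",f_scale=.0003);print(s.x)
E
```

```text
Traceback (most recent call last):
  File "h.py", line 15, in proj
    K,Rm,t=cam(n); x=K@(Rm@np.asarray(p)+t); return x[:2]/x[2]
           ~~~^^^
  File "h.py", line 5, in cam
    m=ctrl.camera_model(n); Rm=cv2.Rodrigues(m["rvec"])[0]; return m["K"],Rm,m["tvec"]
ValueError: time passes only in moves, steps and waits
```

```bash
python3 - <<'E'
t=open("h.py").read()
t=t.replace('def cam(n):\n    m=','_C={}\ndef cam(n):\n    if n not in _C: _C[n]=_cam(n)\n    return _C[n]\ndef _cam(n):\n    m=')
open("h.py","w").write(t)
E
cat > hub.py <<'E'
from h import *
from scipy.optimize import least_squares
def hub(n):
    g=cv2.imread(f"pics/{n}.png").astype(np.float32).mean(2)
    g=cv2.GaussianBlur(g,(0,0),.5)
    H=np.array([.4993,-.2478,.056]); P=[]
    for th in np.radians(np.arange(0,360,6)):
        d=np.array([np.cos(th),np.sin(th),0]); rr=np.arange(.0185,.029,.0002)
        q=np.array([proj("top",H+r*d) for r in rr]).astype(np.float32)
        p=cv2.remap(g,q[:,0][None].copy(),q[:,1][None].copy(),cv2.INTER_LINEAR)[0]
        dp=p[4:]-p[:-4]; k=np.argmin(dp)+2
        if dp.min()<-10 and p[k-4]>165: P.append((*(H[:2]+rr[k]*d[:2]),rr[k],np.degrees(th)))
    P=np.array(P)
    s=least_squares(lambda c:np.hypot(P[:,0]-c[0],P[:,1]-c[1])-c[2],[.4993,-.2478,.0235],loss="soft_l1",f_scale=.0003)
    print(n,len(P),s.x.round(5),np.abs(s.fun).mean().round(5)); print([(int(a[3]),round(1e3*a[2],1)) for a in P])
    s=least_squares(lambda c:np.hypot(P[:,0]-c[0],P[:,1]-c[1])-.0238,[.4993,-.2478],loss="soft_l1",f_scale=.0003);print(s.x.round(5))
if __name__=="__main__":
    hub("top0");hub("top15")
E
python3 hub.py
```

```text
top0 19 [ 0.50015 -0.24719  0.02297] 0.0003
[(102, np.float64(23.3)), (108, np.float64(23.7)), (132, np.float64(22.7)), (138, np.float64(22.3)), (144, np.float64(22.7)), (156, np.float64(23.1)), (168, np.float64(21.9)), (174, np.float64(22.3)), (180, np.float64(20.9)), (186, np.float64(21.9)), (192, np.float64(22.1)), (198, np.float64(22.5)), (204, np.float64(22.3)), (210, np.float64(22.1)), (216, np.float64(21.9)), (222, np.float64(21.9)), (228, np.float64(21.3)), (270, np.float64(22.5)), (276, np.float64(22.3))]
[ 0.50112 -0.24714]
top15 25 [ 0.49968 -0.24706  0.02272] 0.00036
[(102, np.float64(23.3)), (108, np.float64(23.7)), (119, np.float64(23.3)), (126, np.float64(23.1)), (132, np.float64(22.7)), (138, np.float64(22.3)), (144, np.float64(22.7)), (150, np.float64(23.3)), (156, np.float64(23.1)), (162, np.float64(23.3)), (168, np.float64(21.9)), (174, np.float64(22.3)), (180, np.float64(21.1)), (186, np.float64(21.9)), (192, np.float64(22.1)), (198, np.float64(22.5)), (204, np.float64(22.3)), (210, np.float64(22.1)), (270, np.float64(22.5)), (276, np.float64(22.3)), (288, np.float64(21.7)), (294, np.float64(21.7)), (306, np.float64(21.9)), (312, np.float64(22.5)), (318, np.float64(22.7))]
[ 0.50082 -0.24659]
```

```bash
python3 - <<'E'
from h import *
b=cv2.imread("pics/side0.png"); g=cv2.cvtColor(b,cv2.COLOR_BGR2GRAY); S=8
x,y,w,h=200,208,80,60
G=cv2.resize(g[y:y+h,x:x+w],None,fx=S,fy=S,interpolation=cv2.INTER_LINEAR)
G=cv2.GaussianBlur(G,(0,0),2)
c,_=cv2.findContours((G<110).astype(np.uint8),cv2.RETR_EXTERNAL,cv2.CHAIN_APPROX_NONE)
pts=[]
for k in c:
    A=cv2.contourArea(k)/64
    if 4<A<60:
        m=cv2.moments(k); p=(np.array([m['m10'],m['m01']])/m['m00']+.5)/S-.5+[x,y]; print(round(A,1),p.round(2)); pts.append(p)
pts=np.array(pts)
np.save("sh.npy",pts)
E
```

```text
26.2 [238.35 250.93]
26.5 [222.05 247.76]
24.3 [254.29 245.39]
17.2 [215.52 238.  ]
16.6 [259.67 234.7 ]
9.7 [222.1  227.81]
8.2 [252.24 225.63]
4.6 [211.47 212.32]
```

```bash
python3 - <<'E'
from h import *
from scipy.optimize import least_squares
top=np.array([[220.90983218,225.53589796],[236.57689957,223.1486122],[208.0803476,216.273865],[245.99608681,210.62834535],[206.08046595,200.97806452],[243.71895092,195.38067938],[215.5816434,188.57328605],[231.1088633,186.23827668]])
side=np.load("sh.npy")[:7]
W=[]
for t in top:
    p=onz("top",t,.045)
    q=proj("side",p); d=np.linalg.norm(side-q,axis=1); k=d.argmin()
    if d[k]<4:
        a=side[k]
        for du in(0,.8):
            P,e=tri(a+[du,0],t); print(du,P.round(4),round(e,4), end=" | ")
            if du==.8: W.append(P)
        print((side[k]-q).round(2))
W=np.array(W); print("mean z",W[:,2].mean(),W[:,2].std())
z=W[:,2].mean()
Q=np.array([onz("top",t,z) for t in top]); s=least_squares(lambda c:np.hypot(Q[:,0]-c[0],Q[:,1]-c[1])-c[2],[.499,-.247,.045]); print(s.x,np.abs(s.fun).max())
for zz in(.042,.044,.046,.048):
    Q=np.array([onz("top",t,zz) for t in top]); s=least_squares(lambda c:np.hypot(Q[:,0]-c[0],Q[:,1]-c[1])-c[2],[.499,-.247,.045]); print(zz,s.x)
E
```

```text
0 [ 0.4558 -0.2368  0.0459] 0.0014 | 0.8 [ 0.455  -0.2371  0.0462] 0.0001 | [-0.66 -0.44]
0 [ 0.4613 -0.2707  0.0462] 0.0015 | 0.8 [ 0.4605 -0.271   0.0464] 0.0001 | [-0.66 -0.52]
0 [ 0.4759 -0.2085  0.0465] 0.0015 | 0.8 [ 0.4752 -0.2089  0.0467] 0.0 | [-0.68 -0.66]
0 [ 0.4892 -0.2908  0.0463] 0.0018 | 0.8 [ 0.4884 -0.2911  0.0465] 0.0001 | [-0.75 -0.56]
0 [ 0.5099 -0.2033  0.0463] 0.0016 | 0.8 [ 0.5091 -0.2036  0.0465] 0.0 | [-0.71 -0.57]
0 [ 0.5379 -0.2233  0.0462] 0.0016 | 0.8 [ 0.5371 -0.2237  0.0464] 0.0 | [-0.7  -0.52]
0 [ 0.5434 -0.2574  0.0464] 0.0014 | 0.8 [ 0.5426 -0.2577  0.0466] 0.0002 | [-0.58 -0.55]
mean z 0.04646170635605234 0.00015615639069677378
[ 0.49881812 -0.24732762  0.04501863] 0.00014517081968377227
0.042 [ 0.49967505 -0.2470122   0.04520559]
0.044 [ 0.49929092 -0.24715359  0.04512178]
0.046 [ 0.4989068  -0.24729498  0.04503798]
0.048 [ 0.49852268 -0.24743637  0.04495417]
```

```bash
python3 - <<'E'
from h import *
A=[.4988,-.2473,.0695]
print("axis top",proj("top",A),"side(+bias -.8)",proj("side",A)-[.8,0])
print("head0",onz("top",(226.39,203.94),.0695),onz("side",(237.63+.8,226.75),.0695)); print("now",onz("top",(225.05,203.43),.0695))
# bar centre now
g=cv2.imread("pics/top15.png"); 
G=cv2.resize(g[175:215,200:245].mean(2).astype(np.float32),None,fx=8,fy=8)
c,_=cv2.findContours((G<34).astype(np.uint8),cv2.RETR_EXTERNAL,cv2.CHAIN_APPROX_NONE)
k=max(c,key=cv2.contourArea); r=cv2.minAreaRect(k); p=(np.array(r[0])+.5)/8-.5+[200,175]; print("bar top",p,np.array(r[1])/8,r[2])
g=cv2.imread("pics/side15.png"); x,y=210,180
G=cv2.resize(g[y:y+30,x:x+50].mean(2).astype(np.float32),None,fx=8,fy=8)
c,_=cv2.findContours((G<70).astype(np.uint8),cv2.RETR_EXTERNAL,cv2.CHAIN_APPROX_NONE)
k=max(c,key=cv2.contourArea); r=cv2.minAreaRect(k); q=(np.array(r[0])+.5)/8-.5+[x,y]; print("bar side",q,np.array(r[1])/8,r[2])
print("bar centre",tri(q+[.8,0],p))
box=cv2.boxPoints(cv2.minAreaRect(k)) 
E
```

```text
axis top [225.28133813 203.74365549] side(+bias -.8) [236.93523042 227.50141081]
head0 [ 0.49839247 -0.24967627  0.0695    ] [ 0.49874976 -0.25000905  0.0695    ]
now [ 0.49947999 -0.24679257  0.0695    ]
bar top [221.6770668  196.14605713] [35.47346878  9.70643711] 49.8645133972168
bar side [233.37174797 196.03863335] [14.18509579 37.00654984] 78.5506591796875
bar centre (array([ 0.49928902, -0.24529283,  0.14665076]), np.float64(0.0006382511336239902))
```

```bash
python3 - <<'E'
from h import *
for n in("side0","side15"):
    im=cv2.imread(f"pics/{n}.png"); g=im.astype(float).mean(2)
    head(im,range(227,231),100)
    x,y=226,212
    G=cv2.resize(g[y:y+28,x:x+24].astype(np.float32),None,fx=8,fy=8)
    for v in(219,223,226,229,231,233,235): print(v,g[v,226:250].astype(int))
for n in ("side10","side14"):
    head(cv2.imread(f"pics/{n}.png"),range(227,231),70)
E
```

```text
head L,R [230.17 245.16] u 237.67 bottom 235.0 234.73
219 [137 136 137 135 133 132 126 116 109 100  96  94  95  92  93 102 110 118
 127 134 136 138 139 138]
223 [159 161 157 141 112  83  71  68  64  59  52  46  47  48  53  57  63  66
  79  97 128 154 165 162]
226 [151 164 161 136 100  70  55  62  60  64  63  66  65  66  65  64  68  64
  62  81 120 150 152 130]
229 [167 178 173 149 107  67  48  41  45  47  49  50  51  53  46  48  42  45
  55  97 145 175 183 181]
231 [180 185 183 168 135  93  59  43  42  43  46  44  45  41  44  48  52  60
  78 113 157 181 185 180]
233 [171 182 185 175 151 115  87  70  53  49  47  43  45  50  59  74  96 112
 138 165 180 183 174 164]
235 [158 163 176 182 177 161 147 137 122 106 102 100 101 114 130 149 166 178
 184 184 177 164 153 164]
head L,R [228.52 245.44] u 236.98 bottom 235.19 234.93
219 [137 137 138 137 135 128 119  99  87  80  84  82  85  94 104 113 122 131
 138 141 140 138 140 140]
223 [160 158 141 107  71  48  45  51  64  77  82  83  80  70  60  53  53  68
  96 139 166 173 173 166]
226 [153 158 131  92  64  57  64  68  70  74  75  72  69  70  66  63  64  58
  71 103 138 156 153 133]
229 [155 141 116  83  55  49  53  54  54  59  61  59  60  55  51  50  43  45
  61  84 106 123 137 150]
231 [138 111  92  78  63  48  44  40  46  44  42  44  45  39  43  46  47  64
 102 143 171 179 175 156]
233 [104 105 106 101  90  80  69  62  54  53  50  46  49  52  59  69  84 112
 141 175 189 189 175 165]
235 [108 139 157 158 150 141 128 115 105  99  92  95  98 106 119 134 151 169
 184 187 182 169 157 169]
head L,R [229.86 245.52] u 237.69 bottom 234.42 234.04
head L,R [228.61 244.79] u 236.7 bottom 234.32 233.98
```

```bash
python3 - <<'E'
from h import *
a=cv2.imread("pics/top0.png")[190:220,210:242];b=cv2.imread("pics/top15.png")[190:220,210:242]
c=np.hstack([a,b]); c=np.clip(c.astype(float)*1.3,0,255).astype(np.uint8)
cv2.imwrite("pics/t15d.png",cv2.resize(c,None,fx=12,fy=12,interpolation=cv2.INTER_NEAREST))
E
```

```text
(no output)
```

View pics/t15d.png

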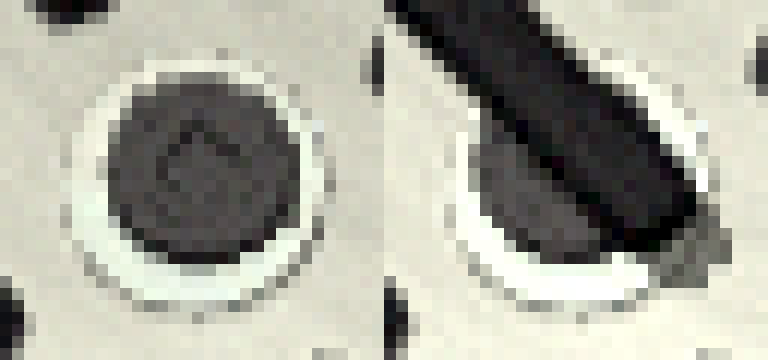

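```bash
python3 -m pendant '[{"travel":[0,0.02,-0.005],"twist":0},{"travel":[0,0.07,-0.016],"twist":0},{"travel":[0,0.12,-0.028],"twist":0},{"travel":[0,0.17,-0.04],"twist":0},{"travel":[0,0.22,-0.051],"twist":0},{"travel":[0,0.27,-0.063],"twist":0},{"travel":[0,0.32,-0.075],"twist":0},{"travel":[0,0.345,-0.081],"twist":0},{"travel":[0,0.349,-0.082],"twist":0},{"travel":[0,0.349,-0.082],"twist":0}]'; python3 - <<'E'
from h import *
for i in range(2): im=ctrl.get_image("side"); s=ctrl.get_state()
M=R.from_rotvec(s["tool_rot"]).as_matrix(); P=s["position"]; print(P,np.degrees(np.arctan2(M[1,1],M[0,1])),M[:,0].round(4))
print("need tool:",(M.T@(np.array([.4994,-.2488,.0833])-P)).round(4))
E
```

```text
time: 21.02
position: [0.4994, -0.2485, 0.1653]
tool_rot: [0.635, 1.468, -0.637]
ft_force: [-0.3, -0.0, 0.5]
grip_width: 0.699
[ 0.49878114 -0.25023699  0.16515   ] 43.11180577567167 [ 0.0056 -0.0039 -1.    ]
need tool: [ 0.0818  0.0013 -0.0012]
```

```bash
python3 -m pendant '[{"travel":[0.02,0.0013,-0.0012],"twist":0},{"travel":[0.045,0.0013,-0.0012],"twist":0},{"travel":[0.068,0.0013,-0.0012],"twist":0},{"travel":[0.079,0.0013,-0.0012],"twist":0},{"travel":[0.0818,0.0013,-0.0012],"twist":0},{"travel":[0.0818,0.0013,-0.0012],"twist":0},{"travel":[0.0818,0.0013,-0.0012],"twist":0}]'; python3 - <<'E'
from h import *
for i in range(2): im=ctrl.get_image("side"); s=ctrl.get_state()
M=R.from_rotvec(s["tool_rot"]).as_matrix(); P=s["position"]; print(P,np.degrees(np.arctan2(M[1,1],M[0,1])),M[:,0].round(4),s["ft_force"])
print("need tool:",(M.T@(np.array([.4994,-.2488,.0833])-P)).round(4))
E
```

```text
time: 22.0
position: [0.5, -0.2491, 0.0843]
tool_rot: [0.638, 1.466, -0.64]
ft_force: [0.0, -0.1, -0.0]
grip_width: 0.699
[ 0.49985726 -0.24902316  0.08409415] 43.11277962485364 [ 0.0067 -0.0046 -1.    ] [ 0.91243785 -0.52272992 -0.66222994]
need tool: [ 0.0008 -0.0002 -0.0005]
```

```bash
python3 -m pendant '[{"travel":[0.0008,-0.0002,-0.0005],"twist":0},{"travel":[0.0008,-0.0002,-0.0005],"twist":0},{"travel":[0.0008,-0.0002,-0.0005],"twist":0},{"travel":[0.0008,-0.0002,-0.0005],"twist":0},{"travel":[0.0008,-0.0002,-0.0005],"twist":0},{"travel":[0.0008,-0.0002,-0.0005],"twist":0},{"travel":[0.0008,-0.0002,-0.0005],"twist":0}]' -1 40; python3 - <<'E'
from h import *
f=[]
for i in range(3):
    im=ctrl.get_image("side"); s=ctrl.get_state(); f.append(np.r_[s["ft_force"],s["torque"]])
M=R.from_rotvec(s["tool_rot"]).as_matrix()
print(s["position"].round(4),np.mean(f,0).round(2),np.degrees(np.arctan2(M[1,1],M[0,1])),M[:,0].round(4),s["grip_width"])
cv2.imwrite("pics/side16.png",im[:,:,::-1]); head(im,range(227,231),70);print(im.astype(float).mean(2)[223,226:250].astype(int))
print(cv2.imread("pics/side10.png").astype(float).mean(2)[223,226:250].astype(int))
print(cv2.imread("pics/side14.png").astype(float).mean(2)[223,226:250].astype(int))
E
```

```text
time: 22.98
position: [0.4993, -0.2488, 0.0832]
tool_rot: [0.638, 1.467, -0.64]
ft_force: [-0.4, -0.0, -0.2]
grip_width: 0.179
[ 0.4993 -0.2488  0.0833] [-0.21 -0.62  0.29 -0.05  0.01 -0.03] 43.113109565873415 [ 0.0067 -0.0046 -1.    ] 0.1786616600369763
head L,R [228.59 244.84] u 236.72 bottom 234.35 234.02
[ 85  85  78  64  51  43  48  53  66  76  85  80  79  64  52  45  40  46
  58  76 105 136 159 167]
[ 84  83  82  74  61  47  42  40  40  43  48  46  44  46  39  41  40  41
  51  80 112 144 163 171]
[ 88  88  78  63  51  45  47  51  68  79  84  83  77  66  52  40  42  48
  60  86 119 148 171 173]
```

```bash
python3 -m pendant '[{"travel":[0.0004,0,0],"twist":0.01},{"travel":[0.0008,0,0],"twist":0.02},{"travel":[0.0008,0,0],"twist":0.03},{"travel":[0.0008,0,0],"twist":0.04},{"travel":[0.0008,0,0],"twist":0.05}]'; python3 - <<'E'
from h import *
f=[]
for i in range(3):
    im=ctrl.get_image("side"); s=ctrl.get_state(); f.append(np.r_[s["ft_force"],s["torque"]])
M=R.from_rotvec(s["tool_rot"]).as_matrix()
print(s["position"].round(4),np.mean(f,0).round(2),np.degrees(np.arctan2(M[1,1],M[0,1])),M[:,0].round(4),s["grip_width"])
cv2.imwrite("pics/side17.png",im[:,:,::-1]); head(im,range(227,231),70);print(im.astype(float).mean(2)[223,226:250].astype(int))
E
```

```text
time: 23.75
position: [0.4997, -0.2489, 0.0829]
tool_rot: [0.676, 1.453, -0.679]
ft_force: [-1.3, -0.1, 5.2]
grip_width: 0.179
[ 0.4996 -0.2489  0.0829] [-0.76 -0.17  5.1   0.06  0.25  0.04] 40.22821103120491 [ 0.0072 -0.005  -1.    ] 0.1754784481776677
head L,R [228.48 244.89] u 236.69 bottom 234.34 233.99
[ 89  83  78  62  53  46  41  55  69  79  81  82  77  65  51  42  39  46
  63  78  96 118 148 162]
```

```bash
python3 -m pendant '[{"travel":[0.0007,0,0],"twist":0.015},{"travel":[0.0007,0,0],"twist":0.03},{"travel":[0.0007,0,0],"twist":0.045},{"travel":[0.0007,0,0],"twist":0.045}]'; cat > st.py <<'E'
from h import *
import sys
def st(tag):
    f=[]
    for i in range(3):
        im=ctrl.get_image("side"); s=ctrl.get_state(); f.append(np.r_[s["ft_force"],s["torque"]])
    M=R.from_rotvec(s["tool_rot"]).as_matrix()
    print(s["position"].round(4),np.mean(f,0).round(2),"yaw",np.degrees(np.arctan2(M[1,1],M[0,1])).round(2),"xax",M[:,0].round(4),"grip",s["grip_width"].round(3),"q7",s["joint_positions"][6].round(2))
    cv2.imwrite(f"pics/side{tag}.png",im[:,:,::-1]); head(im,range(227,231),70);print(im.astype(float).mean(2)[223,226:250].astype(int))
st(sys.argv[1])
E
python3 st.py 18
```

```text
time: 24.4
position: [0.4998, -0.249, 0.0828]
tool_rot: [0.711, 1.441, -0.714]
ft_force: [-1.0, 0.8, 5.8]
grip_width: 0.18Traceback (most recent call last):
  File "st.py", line 10, in <module>
    st(sys.argv[1])
    ~~^^^^^^^^^^^^^
  File "st.py", line 8, in st
    print(s["position"].round(4),np.mean(f,0).round(2),"yaw",np.degrees(np.arctan2(M[1,1],M[0,1])).round(2),"xax",M[:,0].round(4),"grip",s["grip_width"].round(3),"q7",s["joint_positions"][6].round(2))
                                                                                                                                         ^^^^^^^^^^^^^^^^^^^^^
AttributeError: 'float' object has no attribute 'round'
```

```bash
sed -i 's/s\["grip_width"\].round(3)/round(s["grip_width"],3)/' st.py; python3 st.py 18
```

```text
[ 0.4998 -0.249   0.0828] [-1.71  0.57  6.32  0.13  0.38  0.04] yaw 37.63 xax [ 0.0076 -0.0053 -1.    ] grip 0.175 q7 -0.57
head L,R [228.44 244.75] u 236.59 bottom 234.22 234.0
[ 83  83  76  67  51  42  45  54  69  82  83  84  77  66  50  41  42  44
  56  76  89 107 132 154]
```

```bash
python3 -m pendant '[{"travel":[0.0005,-0.0005,-0.0001],"twist":0},{"travel":[0.0005,-0.001,-0.0002],"twist":0},{"travel":[0.0005,-0.0012,-0.0003],"twist":0},{"travel":[0.0005,-0.0012,-0.0003],"twist":0}]'; python3 st.py 19
```

```text
time: 25.2
position: [0.4995, -0.2491, 0.0828]
tool_rot: [0.712, 1.44, -0.713]
ft_force: [-0.6, 0.8, 5.4]
grip_width: 0.178
[ 0.4995 -0.2492  0.0828] [ 0.33  1.26  5.88  0.3  -0.    0.06] yaw 37.63 xax [ 0.0091 -0.0052 -0.9999] grip 0.181 q7 -0.57
head L,R [228.51 244.79] u 236.65 bottom 234.34 234.0
[ 88  86  77  66  52  41  43  55  70  79  84  83  75  66  50  43  41  46
  58  75  86  98 116 144]
```

```bash
python3 -m pendant '[{"travel":[0.0005,-0.0006,-0.0001],"twist":0},{"travel":[0.0005,-0.0012,-0.0002],"twist":0},{"travel":[0.0005,-0.0018,-0.0002],"twist":0},{"travel":[0.0005,-0.0018,-0.0002],"twist":0}]'; python3 st.py 20
```

```text
time: 25.85
position: [0.499, -0.2496, 0.0828]
tool_rot: [0.712, 1.438, -0.712]
ft_force: [0.6, 2.3, 4.8]
grip_width: 0.177
[ 0.499  -0.2497  0.0828] [ 0.98  1.66  5.42  0.45 -0.29  0.03] yaw 37.64 xax [ 0.011  -0.005  -0.9999] grip 0.179 q7 -0.57
head L,R [228.84 244.95] u 236.89 bottom 234.37 234.01
[ 86  85  78  67  50  41  42  49  62  75  81  82  76  66  52  41  40  45
  52  70  85  95 115 143]
```

```bash
python3 -m pendant '[{"travel":[0,0,0],"twist":0},{"travel":[0,0,0],"twist":0},{"travel":[0,0,0],"twist":0},{"travel":[0,0,0],"twist":0},{"travel":[0,0,0],"twist":0},{"travel":[-0.01,0,0],"twist":0},{"travel":[-0.03,0,0],"twist":0},{"travel":[-0.06,0,0],"twist":0},{"travel":[-0.08,0,0],"twist":0}]' 0.2 40; python3 -m pendant '[{"travel":[0,-0.03,0.005],"twist":0},{"travel":[0,-0.085,0.007],"twist":0},{"travel":[0,-0.14,0.012],"twist":0},{"travel":[0,-0.2,0.018],"twist":0},{"travel":[0,-0.26,0.023],"twist":0},{"travel":[0,-0.31,0.028],"twist":0},{"travel":[0,-0.34,0.03],"twist":0},{"travel":[0,-0.34,0.03],"twist":0}]'; python3 - <<'E'
from h import *
a=ctrl.get_image("side");b=ctrl.get_image("top");s=ctrl.get_state();print(s["position"],s["tool_rot"],R.from_rotvec(s["tool_rot"]).as_matrix()[:,0])
cv2.imwrite("pics/side21.png",a[:,:,::-1]);cv2.imwrite("pics/top21.png",b[:,:,::-1])
a=cv2.imread("pics/top15.png")[190:220,210:242];b=cv2.imread("pics/top21.png")[190:220,210:242]
c=np.hstack([a,b]); c=np.clip(c.astype(float)*1.3,0,255).astype(np.uint8)
cv2.imwrite("pics/t21d.png",cv2.resize(c,None,fx=12,fy=12,interpolation=cv2.INTER_NEAREST))
E
```

```text
time: 27.12
position: [0.4989, -0.2495, 0.1651]
tool_rot: [0.712, 1.436, -0.711]
ft_force: [0.3, -0.0, -0.6]
grip_width: 0.599
time: 28.12
position: [0.2454, -0.4829, 0.1639]
tool_rot: [0.715, 1.434, -0.716]
ft_force: [0.1, 0.2, -0.4]
grip_width: 0.602
[ 0.24884413 -0.48052806  0.16372723] [ 0.71177327  1.43518734 -0.71059244] [ 0.014038   -0.00608136 -0.99988297]
```

View pics/t21d.png

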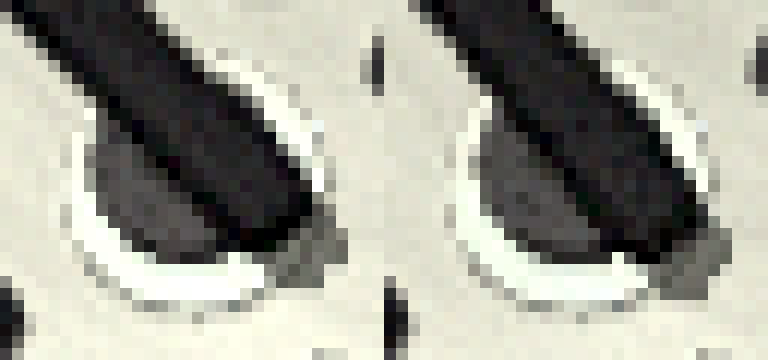

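```bash
cat > arc.py <<'E'
from h import *
from scipy.optimize import least_squares
def edge(g,c,th,r0,r1,thr):
    rr=np.arange(r0,r1,.1); x=c[0]+rr*np.cos(th); y=c[1]+rr*np.sin(th)
    p=cv2.remap(g,x.astype(np.float32)[None],y.astype(np.float32)[None],cv2.INTER_LINEAR)[0]
    i=np.where((p[:-1]<thr)&(p[1:]>=thr))[0]
    return None if len(i)==0 else (x[i[0]]+.05*np.cos(th),y[i[0]]+.05*np.sin(th))
def circ(P,r):
    P=np.array(P); s=least_squares(lambda q:np.hypot(P[:,0]-q[0],P[:,1]-q[1])-r,[*P.mean(0)],loss="soft_l1",f_scale=.2); return s.x
import sys
for n in sys.argv[1:]:
    g=cv2.imread(f"pics/{n}.png").astype(np.float32).mean(2)
    for a in((95,200),(100,190),(105,180)):
        P=[e for e in (edge(g,(225.7,204),t,5,11,120) for t in np.radians(np.r_[a[0]:a[1]:3])) if e]
        c=circ(P,8.15); 
        print(n,a,c.round(2),"onz",onz("top",c-[0.0,.05],.0695).round(4),"axis (.4988,-.2473)")
E
python3 arc.py top0 top15 top21
python3 - <<'E'
from h import *
for k in("side0","side15","side21"):
    g=cv2.imread(f"pics/{k}.png").astype(float).mean(2)
    o=[]
    for v,t in((222,105),(223,105),(224,105),(231,110),(232,110)):
        i=238
        while g[v,i]<t:i-=1
        L=i+(g[v,i]-t)/(g[v,i]-g[v,i+1]); i=238
        while g[v,i]<t:i+=1
        o.append((round(L,2),round(i-(g[v,i]-t)/(g[v,i]-g[v,i-1]),2)))
    print(k,o)
E
```

```text
top0 (95, 200) [226.37 204.02] onz [ 0.4983 -0.2496  0.0695] axis (.4988,-.2473)
top0 (100, 190) [226.34 204.03] onz [ 0.4983 -0.2496  0.0695] axis (.4988,-.2473)
top0 (105, 180) [226.36 204.06] onz [ 0.4982 -0.2496  0.0695] axis (.4988,-.2473)
top15 (95, 200) [225.09 203.4 ] onz [ 0.4997 -0.2469  0.0695] axis (.4988,-.2473)
top15 (100, 190) [225.13 203.42] onz [ 0.4996 -0.247   0.0695] axis (.4988,-.2473)
top15 (105, 180) [225.24 203.49] onz [ 0.4995 -0.2472  0.0695] axis (.4988,-.2473)
top21 (95, 200) [225.42 203.51] onz [ 0.4994 -0.2476  0.0695] axis (.4988,-.2473)
top21 (100, 190) [225.41 203.52] onz [ 0.4994 -0.2476  0.0695] axis (.4988,-.2473)
top21 (105, 180) [225.52 203.6 ] onz [ 0.4992 -0.2478  0.0695] axis (.4988,-.2473)
side0 [(np.float64(230.54), np.float64(244.76)), (np.float64(230.25), np.float64(245.25)), (np.float64(230.03), np.float64(245.44)), (np.float64(230.6), np.float64(244.91)), (np.float64(230.85), np.float64(244.11))]
side15 [(np.float64(229.37), np.float64(243.98)), (np.float64(229.06), np.float64(244.2)), (np.float64(228.79), np.float64(244.25)), (np.float64(227.07), np.float64(244.2)), (np.float64(226.62), np.float64(243.77))]
side21 [(np.float64(229.51), np.float64(243.91)), (np.float64(229.17), np.float64(244.3)), (np.float64(229.02), np.float64(244.54)), (np.float64(227.0), np.float64(244.38)), (np.float64(227.75), np.float64(243.81))]
```

```bash
cat > need.py <<'E'
from h import *
import sys
t=np.array([float(a) for a in sys.argv[1:4]])
s=ctrl.get_state(); M=R.from_rotvec(s["tool_rot"]).as_matrix(); P=s["position"]; print(P.round(4),"yaw",np.degrees(np.arctan2(M[1,1],M[0,1])).round(2),M[:,0].round(4),s["ft_force"].round(1))
print("need tool:",(M.T@(t-P)).round(4))
E
python3 need.py .4990 -.2489 .165
```

```text
[ 0.2488 -0.4805  0.1637] yaw 37.67 [ 0.014  -0.0061 -0.9999] [0.7 0.2 0.3]
need tool: [ 0.0008  0.3396 -0.0305]
```

```bash
python3 -m pendant '[{"travel":[0,0.03,-0.003],"twist":0},{"travel":[0,0.085,-0.008],"twist":0},{"travel":[0,0.14,-0.013],"twist":0},{"travel":[0,0.2,-0.018],"twist":0},{"travel":[0,0.26,-0.023],"twist":0},{"travel":[0,0.31,-0.028],"twist":0},{"travel":[0,0.335,-0.03],"twist":0},{"travel":[0,0.3396,-0.0305],"twist":0},{"travel":[0,0.3396,-0.0305],"twist":0},{"travel":[0,0.3396,-0.0305],"twist":0}]'; python3 need.py .4990 -.2489 .0833
```

```text
time: 29.48
position: [0.498, -0.2502, 0.1659]
tool_rot: [0.713, 1.435, -0.713]
ft_force: [-0.1, -0.1, -0.5]
grip_width: 0.602
[ 0.498  -0.2502  0.1659] yaw 37.55 [ 0.0135 -0.0067 -0.9999] [-0.1 -0.1 -0.5]
need tool: [ 0.0826  0.001  -0.0015]
```

```bash
python3 -m pendant '[{"travel":[0.02,0.001,-0.0015],"twist":0},{"travel":[0.045,0.001,-0.0015],"twist":0},{"travel":[0.068,0.001,-0.0015],"twist":0},{"travel":[0.079,0.001,-0.0015],"twist":0},{"travel":[0.0826,0.001,-0.0015],"twist":0},{"travel":[0.0826,0.001,-0.0015],"twist":0},{"travel":[0.0826,0.001,-0.0015],"twist":0}]'; python3 need.py .4990 -.2489 .0833
```

```text
time: 30.35
position: [0.4996, -0.2493, 0.0842]
tool_rot: [0.713, 1.433, -0.713]
ft_force: [0.3, -0.2, 0.9]
grip_width: 0.6
[ 0.4996 -0.2493  0.0842] yaw 37.54 [ 0.0148 -0.0075 -0.9999] [ 0.3 -0.2  0.9]
need tool: [ 0.0009 -0.0002 -0.0006]
```

```bash
python3 -m pendant '[{"travel":[0.0009,-0.0002,-0.0006],"twist":0},{"travel":[0.0009,-0.0002,-0.0006],"twist":0},{"travel":[0.0009,-0.0002,-0.0006],"twist":0},{"travel":[0.0009,-0.0002,-0.0006],"twist":0},{"travel":[0.0009,-0.0002,-0.0006],"twist":0},{"travel":[0.0009,-0.0002,-0.0006],"twist":0}]' -1 40; python3 st.py 22;python3 need.py .4990 -.2489 .0828
```

```text
time: 31.1
position: [0.4991, -0.249, 0.0833]
tool_rot: [0.713, 1.433, -0.713]
ft_force: [0.3, -0.7, 0.0]
grip_width: 0.182
[ 0.4991 -0.249   0.0833] [-0.15 -0.72  0.06 -0.14 -0.02  0.05] yaw 37.54 xax [ 0.015  -0.0077 -0.9999] grip 0.175 q7 -0.57
head L,R [228.78 244.97] u 236.87 bottom 234.36 234.0
[ 99  94  85  67  55  43  42  49  62  74  82  83  77  68  51  42  40  45
  54  72  84  97 119 141]
[ 0.4991 -0.249   0.0833] yaw 37.54 [ 0.015  -0.0077 -0.9999] [-0.2 -0.6 -0.1]
need tool: [ 0.0005 -0.     -0.0002]
```

```bash
python3 -m pendant '[{"travel":[0.0006,-0.0002,-0.0003],"twist":0.0},{"travel":[0.0009,-0.0003,-0.0004],"twist":0.02},{"travel":[0.0009,-0.0003,-0.0004],"twist":0.04},{"travel":[0.0009,-0.0003,-0.0004],"twist":0.06}]'; python3 st.py 23;python3 need.py .4990 -.2489 .0828
```

```text
time: 31.75
position: [0.499, -0.249, 0.0829]
tool_rot: [0.76, 1.415, -0.759]
ft_force: [0.2, 0.4, 5.3]
grip_width: 0.178
[ 0.499  -0.249   0.0828] [ 0.18 -0.18  5.53 -0.02  0.05  0.03] yaw 34.07 xax [ 0.0158 -0.0081 -0.9998] grip 0.177 q7 -0.63
head L,R [228.85 245.06] u 236.96 bottom 234.34 234.0
[ 99  93  88  72  56  42  42  48  65  74  83  83  79  68  50  45  43  45
  54  67  84  94 104 118]
[ 0.499  -0.249   0.0828] yaw 34.07 [ 0.0158 -0.0081 -0.9998] [0.5 0.6 5.6]
need tool: [ 0.      0.     -0.0001]
```

```bash
python3 -m pendant '[{"travel":[0.0009,-0.0003,-0.0003],"twist":0.03},{"travel":[0.001,-0.0003,-0.0003],"twist":0.06},{"travel":[0.0011,-0.0003,-0.0003],"twist":0.09},{"travel":[0.0012,-0.0003,-0.0003],"twist":0.12}]'; python3 st.py 24;python3 need.py .4990 -.2489 .0828
```

```text
time: 32.4
position: [0.499, -0.2489, 0.0824]
tool_rot: [0.853, 1.378, -0.85]
ft_force: [0.2, 0.8, 7.5]
grip_width: 0.182
[ 0.499  -0.2489  0.0824] [-0.2  -0.25  7.41  0.13  0.2  -0.  ] yaw 27.17 xax [ 0.0165 -0.0083 -0.9998] grip 0.178 q7 -0.75
head L,R [228.85 245.1 ] u 236.98 bottom 234.28 233.95
[85 85 81 70 58 46 44 53 69 80 82 82 78 67 47 43 41 48 55 71 86 87 87 92]
[ 0.499  -0.2489  0.0824] yaw 27.17 [ 0.0165 -0.0083 -0.9998] [-0.4 -0.3  7.2]
need tool: [-0.0004 -0.      0.    ]
```

```bash
python3 -m pendant '[{"travel":[0.0006,-0.0003,-0.0002],"twist":0.04},{"travel":[0.0008,-0.0003,-0.0002],"twist":0.08},{"travel":[0.0009,-0.0003,-0.0002],"twist":0.12},{"travel":[0.0010,-0.0003,-0.0002],"twist":0.16},{"travel":[0.0012,-0.0003,-0.0002],"twist":0.2},{"travel":[0.0013,-0.0003,-0.0002],"twist":0.24},{"travel":[0.0014,-0.0003,-0.0002],"twist":0.28}]'; python3 st.py 25;python3 need.py .4990 -.2489 .0828
```

```text
time: 33.42
position: [0.4989, -0.2485, 0.0815]
tool_rot: [1.067, 1.275, -1.06]
ft_force: [-1.4, 0.6, 7.0]
grip_width: 0.18
[ 0.4989 -0.2485  0.0815] [-0.75  0.82  6.62  0.26  0.29  0.01] yaw 11.1 xax [ 0.0167 -0.0081 -0.9998] grip 0.179 q7 -1.02
head L,R [228.73 245.07] u 236.9 bottom 234.24 234.06
[112 105  94  81  64  50  46  57  72  78  83  84  75  63  48  46  49  68
 103 131 148 145 123  99]
[ 0.4989 -0.2485  0.0815] yaw 11.1 [ 0.0167 -0.0081 -0.9998] [-1.9  0.5  6.5]
need tool: [-0.0013  0.0001  0.0004]
```

```bash
python3 -m pendant '[{"travel":[0.0006,0,0.0004],"twist":0.04},{"travel":[0.0008,0,0.0005],"twist":0.08},{"travel":[0.0009,0,0.0006],"twist":0.12},{"travel":[0.0010,0,0.0006],"twist":0.16},{"travel":[0.0012,0,0.0006],"twist":0.2},{"travel":[0.0013,0,0.0006],"twist":0.24},{"travel":[0.0014,0,0.0006],"twist":0.28}]'; python3 st.py 26;python3 need.py .4990 -.2489 .0828
```

```text
time: 34.45
position: [0.4991, -0.2482, 0.0806]
tool_rot: [1.277, 1.149, -1.264]
ft_force: [-1.1, 2.1, 7.6]
grip_width: 0.178
[ 0.4991 -0.2482  0.0806] [-1.83  1.43  7.    0.52  0.41  0.02] yaw -4.96 xax [ 0.0164 -0.0071 -0.9998] grip 0.185 q7 -1.3
head L,R [229.09 245.19] u 237.14 bottom 234.56 234.4
[114 108  96  85  72  58  53  59  72  82  81  78  77  71  55  47  53  72
 106 139 163 177 178 176]
[ 0.4991 -0.2482  0.0806] yaw -4.96 [ 0.0164 -0.0071 -0.9998] [-1.9  1.   8. ]
need tool: [-0.0022  0.      0.0007]
```

```bash
python3 -m pendant '[{"travel":[0.0006,-0.0002,-0.0002],"twist":0.04},{"travel":[0.0008,-0.0003,-0.0003],"twist":0.08},{"travel":[0.0009,-0.0004,-0.0003],"twist":0.12},{"travel":[0.0010,-0.0004,-0.0003],"twist":0.16},{"travel":[0.0011,-0.0004,-0.0003],"twist":0.2},{"travel":[0.0012,-0.0004,-0.0003],"twist":0.24},{"travel":[0.0013,-0.0004,-0.0003],"twist":0.28}]'; python3 st.py 27;python3 need.py .4987 -.2478 .0797
```

```text
time: 35.48
position: [0.499, -0.2476, 0.0797]
tool_rot: [1.48, 0.996, -1.462]
ft_force: [0.1, 0.7, 4.9]
grip_width: 0.182
[ 0.499  -0.2476  0.0797] [-0.7   0.83  5.47  0.27  0.2   0.03] yaw -21.03 xax [ 0.0168 -0.0068 -0.9998] grip 0.182 q7 -1.58
head L,R [228.75 245.28] u 237.01 bottom 234.74 234.63
[112 108  99  91  76  65  55  60  70  77  82  83  79  76  61  50  49  58
  91 134 161 177 179 177]
[ 0.499  -0.2476  0.0797] yaw -21.03 [ 0.0168 -0.0068 -0.9998] [-1.1  0.8  5.5]
need tool: [ 0.     -0.0002  0.0003]
```

```bash
python3 -m pendant '[{"travel":[0.0007,-0.0001,0],"twist":0.04},{"travel":[0.0009,-0.0002,0],"twist":0.08},{"travel":[0.0010,-0.0002,0],"twist":0.12},{"travel":[0.0011,-0.0002,0],"twist":0.16},{"travel":[0.0012,-0.0002,0],"twist":0.2},{"travel":[0.0013,-0.0002,0],"twist":0.24},{"travel":[0.0014,-0.0002,0],"twist":0.28}]'; python3 st.py 28;python3 need.py .4989 -.2476 .079
```

```text
time: 36.5
position: [0.4992, -0.2471, 0.0788]
tool_rot: [1.676, 0.814, -1.653]
ft_force: [-0.2, 0.8, 5.3]
grip_width: 0.178
[ 0.4992 -0.2472  0.0788] [-0.07  0.27  6.3   0.29  0.16  0.05] yaw -37.09 xax [ 0.0174 -0.0067 -0.9998] grip 0.178 q7 -1.85
head L,R [228.98 245.28] u 237.13 bottom 235.32 235.05
[111 105 100  90  78  65  56  55  64  75  82  84  80  79  68  55  51  62
  74  84 101 117 128 128]
[ 0.4992 -0.2472  0.0788] yaw -37.09 [ 0.0174 -0.0067 -0.9998] [ 0.1 -0.1  6.6]
need tool: [-0.0002  0.0001  0.0005]
```

```bash
python3 -m pendant '[{"travel":[0.0007,0,0],"twist":0.04},{"travel":[0.0009,0,0.0001],"twist":0.08},{"travel":[0.0010,0,0.0002],"twist":0.12},{"travel":[0.0011,0,0.0002],"twist":0.16},{"travel":[0.0012,0,0.0002],"twist":0.2}]'; python3 st.py 29
```

```text
time: 37.28
position: [0.4994, -0.2469, 0.0782]
tool_rot: [1.811, 0.667, -1.783]
ft_force: [-0.4, 0.0, 6.1]
grip_width: 0.176
[ 0.4994 -0.2469  0.0782] [-0.89  1.27  7.13  0.29  0.19  0.03] yaw -48.58 xax [ 0.0179 -0.0063 -0.9998] grip 0.179 q7 -2.05
head L,R [228.95 245.38] u 237.17 bottom 235.5 235.3
[111 107  99  91  81  69  56  55  63  75  84  83  83  73  65  61  69  86
 102 109 116 114 114 113]
```

```bash
python3 -m pendant '[{"travel":[0.0006,-0.0001,0],"twist":0.03},{"travel":[0.0008,-0.0002,0.0001],"twist":0.06},{"travel":[0.0009,-0.0002,0.0002],"twist":0.09},{"travel":[0.0010,-0.0002,0.0002],"twist":0.12}]'; python3 st.py 30
```

```text
time: 37.92
position: [0.4997, -0.2468, 0.0781]
tool_rot: [1.889, 0.57, -1.858]
ft_force: [-0.4, 0.9, 7.9]
grip_width: 0.179
[ 0.4997 -0.2467  0.0781] [-1.14  0.32  7.85  0.29  0.24  0.16] yaw -55.45 xax [ 0.0189 -0.0066 -0.9998] grip 0.179 q7 -2.17
head L,R [228.89 245.34] u 237.11 bottom 235.53 235.36
[111 106 102  92  82  69  57  59  64  79  81  86  82  72  60  57  72  88
 103 112 117 125 132 135]
```

```bash
python3 -m pendant '[{"travel":[0.0003,0,0],"twist":-0.03},{"travel":[0.0003,0,0],"twist":-0.06},{"travel":[0.0003,0,0],"twist":-0.08}]'; python3 st.py 31
```

```text
time: 38.45
position: [0.4996, -0.2468, 0.0781]
tool_rot: [1.837, 0.636, -1.807]
ft_force: [-1.5, 0.6, 6.1]
grip_width: 0.178
[ 0.4996 -0.2467  0.0781] [-1.37 -0.2   5.86  0.16  0.33 -0.01] yaw -50.9 xax [ 0.0187 -0.0066 -0.9998] grip 0.177 q7 -2.09
head L,R [228.89 245.38] u 237.13 bottom 235.53 235.3
[111 106  99  92  80  69  60  53  64  78  85  85  81  72  62  61  72  89
 101 110 116 115 115 122]
```

```bash
python3 -m pendant '[{"travel":[-0.0004,0,0],"twist":0},{"travel":[-0.0004,0,0],"twist":0}]'; python3 -m pendant '[{"travel":[0,0,0],"twist":0},{"travel":[0,0,0],"twist":0},{"travel":[0,0,0],"twist":0},{"travel":[0,0,0],"twist":0},{"travel":[0,0,0],"twist":0},{"travel":[-0.01,0,0],"twist":0},{"travel":[-0.03,0,0],"twist":0},{"travel":[-0.06,0,0],"twist":0},{"travel":[-0.08,0,0],"twist":0},{"travel":[-0.08,0,0],"twist":0}]' 0.2 40; python3 -m pendant '[{"travel":[0,0.002,0.03],"twist":0},{"travel":[0,0.006,0.085],"twist":0},{"travel":[0,0.01,0.14],"twist":0},{"travel":[0,0.013,0.2],"twist":0},{"travel":[0,0.017,0.26],"twist":0},{"travel":[0,0.02,0.31],"twist":0},{"travel":[0,0.022,0.34],"twist":0},{"travel":[0,0.022,0.34],"twist":0}]'; python3 - <<'E'
from h import *
a=ctrl.get_image("side");b=ctrl.get_image("top");s=ctrl.get_state();print(s["position"])
cv2.imwrite("pics/side32.png",a[:,:,::-1]);cv2.imwrite("pics/top32.png",b[:,:,::-1])
crop("top",185,165,100,80,7,"t32c.png",b);crop("side",205,150,70,100,6,"s32c.png",a)
E
python3 arc.py top21 top32
```

```text
time: 38.85
position: [0.4995, -0.2467, 0.0783]
tool_rot: [1.838, 0.635, -1.808]
ft_force: [0.2, 0.1, 3.5]
grip_width: 0.177
time: 40.1
position: [0.4995, -0.2468, 0.1608]
tool_rot: [1.839, 0.631, -1.804]
ft_force: [-0.5, 0.5, -0.3]
grip_width: 0.598
time: 41.1
position: [0.2463, -0.4795, 0.156]
tool_rot: [1.842, 0.628, -1.809]
ft_force: [-0.4, 0.3, -0.6]
grip_width: 0.602
[ 0.24973024 -0.47736227  0.1562696 ]
top21 (95, 200) [225.42 203.51] onz [ 0.4994 -0.2476  0.0695] axis (.4988,-.2473)
top21 (100, 190) [225.41 203.52] onz [ 0.4994 -0.2476  0.0695] axis (.4988,-.2473)
top21 (105, 180) [225.52 203.6 ] onz [ 0.4992 -0.2478  0.0695] axis (.4988,-.2473)
top32 (95, 200) [224.85 203.59] onz [ 0.4992 -0.2464  0.0695] axis (.4988,-.2473)
top32 (100, 190) [224.83 203.57] onz [ 0.4993 -0.2463  0.0695] axis (.4988,-.2473)
top32 (105, 180) [218.91 218.6 ] onz [ 0.4665 -0.2344  0.0695] axis (.4988,-.2473)
```

View pics/t32c.png

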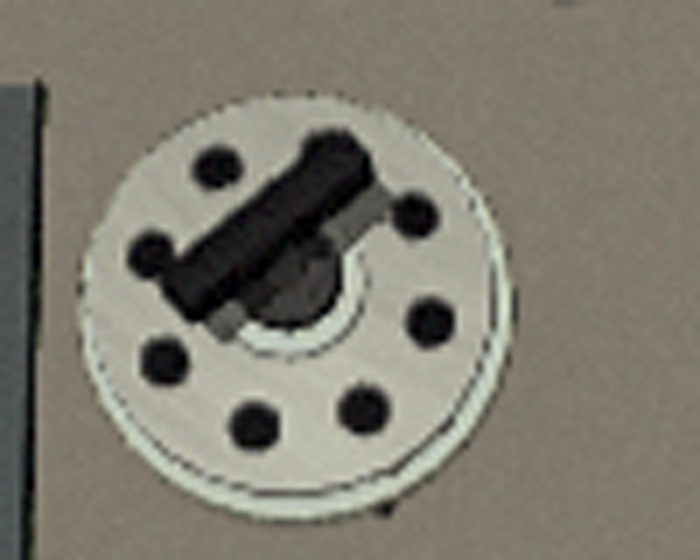

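View pics/s32c.png

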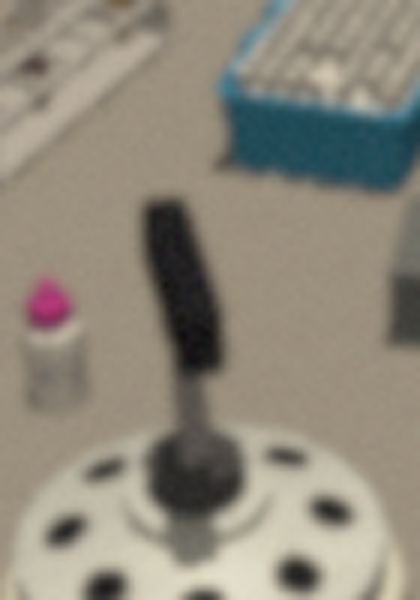

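```bash
python3 - <<'E'
from arc import *
for n,z in(("top0",.0695),("top32",.064)):
    g=cv2.imread(f"pics/{n}.png").astype(np.float32).mean(2)
    for a in((0,110),(10,100),(-10,90)):
        P=[e for e in (edge(g,(225.9,204.3),t,5,11,120) for t in np.radians(np.r_[a[0]:a[1]:3])) if e]
        c=circ(P,8.15); print(n,a,len(P),c.round(2),onz("top",c,z).round(4))
g=cv2.imread("pics/top32.png")
G=cv2.resize(g[178:215,200:245].mean(2).astype(np.float32),None,fx=8,fy=8)
def bar(G,thr,x,y):
    c,_=cv2.findContours((G<thr).astype(np.uint8),cv2.RETR_EXTERNAL,cv2.CHAIN_APPROX_NONE)
    k=max(c,key=cv2.contourArea); r=cv2.minAreaRect(k); m=cv2.moments(k)
    print(np.array(r[1])/8,r[2]); return (np.array(r[0])+.5)/8-.5+[x,y]
p=bar(G,34,200,178)
g=cv2.imread("pics/side32.png"); x,y=220,178
G=cv2.resize(g[y:y+34,x:x+30].mean(2).astype(np.float32),None,fx=8,fy=8)
q=bar(G,60,x,y); print(p,q,"bar",tri(q+[.8,0],p))
for P in([.4988,-.2473,.1405],[.4988,-.2473,.064]): print(proj("top",P),proj("side",P)-[.8,0])
g=cv2.imread("pics/side32.png").astype(float).mean(2)
for v in(224,226,228,230,232,234,236,238): print(v,g[v,226:250].astype(int))
E
```

```text
top0 (0, 110) 37 [226.56 203.78] [ 0.4987 -0.25    0.0695]
top0 (10, 100) 30 [226.71 203.72] [ 0.4989 -0.2503  0.0695]
top0 (-10, 90) 34 [226.55 203.74] [ 0.4988 -0.25    0.0695]
top32 (0, 110) 37 [225.61 203.78] [ 0.4998 -0.2476  0.064 ]
top32 (10, 100) 30 [225.61 203.79] [ 0.4998 -0.2476  0.064 ]
top32 (-10, 90) 34 [225.54 203.84] [ 0.4997 -0.2475  0.064 ]
[17.82943535 36.54363632] 59.651363372802734
[28.85425186  8.16829395] 75.21726989746094
[222.74351311 198.76934242] [235.13956261 197.61768341] bar (array([ 0.49559403, -0.24685119,  0.14293592]), np.float64(0.0024417285658098527))
[222.84636714 196.88787757] [234.51967061 198.27776357]
[225.45671461 204.23743639] [237.11189948 229.63876802]
224 [170 174 167 144 109  76  56  51  58  70  79  84  82  79  77  74  79  85
 112 147 170 175 171 153]
226 [156 163 143 110  81  59  46  42  54  66  76  75  69  67  68  68  71  73
  88 124 156 173 161 136]
228 [159 171 153 120  81  57  46  40  43  45  52  51  45  50  62  71  67  66
  76 113 158 183 183 181]
230 [184 183 167 128  79  54  44  43  42  40  43  45  40  44  50  50  47  47
  65 110 159 187 192 191]
232 [183 188 175 143  98  59  46  41  41  42  45  45  45  41  43  40  50  62
  99 143 178 193 190 179]
234 [172 183 188 179 157 123  87  63  47  45  43  46  44  51  61  82 107 138
 166 188 192 185 168 166]
236 [158 153 167 182 185 174 144 104  82  79  76  78  82  95 125 160 180 185
 187 182 169 157 162 183]
238 [173 158 146 146 156 154 138 115 103 101 101  99 101 108 127 152 164 165
 161 158 164 178 191 198]
```

```bash
python3 - <<'E'
import cv2,numpy as np
a=cv2.imread("pics/top0.png").astype(int);b=cv2.imread("pics/top32.png").astype(int)
d=(np.abs(a-b).max(2)>40).astype(np.uint8)
for n,(x,y,w,h) in dict(card=(205,278,45,45),timer=(262,265,40,35),v10=(284,252,16,16),v11=(258,148,18,18),bottle=(192,134,24,28),pink=(312,250,50,30)).items(): print(n,d[y:y+h,x:x+w].sum())
from bench import ctrl; s=ctrl.get_state(); print(s["time"],s["ft_force"].round(1))
print(ctrl.close_job())
E
```

```text
card 0
timer 115
v10 0
v11 0
bottle 0
pink 193
41.2 [ 0.5 -0.3  0.6]
the job is handed in; nothing more can be done
None
```

```bash
python3 - <<'E'
import cv2,numpy as np
a=cv2.imread("pics/top0.png")[240:310,250:370];b=cv2.imread("pics/top32.png")[240:310,250:370]
cv2.imwrite("pics/cmp.png",cv2.resize(np.vstack([a,b]),None,fx=4,fy=4))
E
```

```text
(no output)
```

View pics/cmp.png

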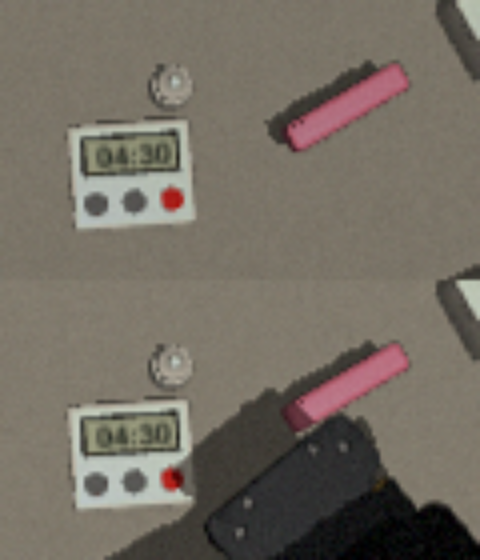

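The screw is turned down to its stop and the key is left standing in it. I handed the job in at 41.2 s with the gripper clear of everything.

**What I did**
- **Grasp:** the first grasp closed on air, because the fingertips sit about 40 mm above the reported TCP. I corrected for that and took the key from its stand on the second try.
- **Seating and uprighting:** I seated the key until it touched the socket floor at the expected height and pushed the screw upright. I then let go twice to check the lean from above, and corrected it each time.
- **Turning:** I turned it clockwise with about 6–9 N of press. I shifted the key to keep side forces at about 2 N or less.

**What the last checks showed**
- **Stop reached:** the key sank about 5.2 mm. Sinking then ended and the turning torque rose from about 0.03 to 0.16 N m after roughly 90° of turn.
- **Screw:** the head is within about 0.5 mm of the hole axis in both views, so it is upright to roughly 1°.
- **Key:** the bar's centre is over the hole axis in the top view. The side view puts it about 1 mm off. An automatic fit of the bar was thrown off by a dark rotor hole, so I read the top position by eye.
- **Other things on the bench:** they had not moved. The pixel differences at the timer and the pink key are the gripper and its shadow.

**What is less certain**
- **Lean at the first turn:** the hole axis is only known to about 0.5 mm. The last check before the main turn left about 1° of lean. Sinking suggests the screw may already have begun to turn a few degrees before that check, at up to about 1.7° of lean.
- **Force at the stop:** 0.16 N m may briefly have put more than the advised 20 N on the socket. I backed off at once.
- **Tool tilt:** the tool had drifted to about 1.1° off vertical by the end. The key was released from that.

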